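# Secure and ready the courtyard warming plate

### The arm

A 6-joint arm with a two-finger parallel gripper is mounted at the origin on the work surface. World frame = base frame: x ahead of the robot, y to its left, z up, the work surface at z = 0. Lengths are in m, angles in rad, forces in N, time in s.
With the tool pointing down it reaches from about 0.25 to 0.775 m from the base axis. Payload 4 kg.
Tool frame: the origin (TCP) lies midway between the tips of the shut fingers; the grasp point (between the pads) lies 19 mm behind it; z points along the fingers, x is the direction in which the jaws open and shut, and the axes are right-handed (so a half turn about z gives the same grasp; the last joint's range is limited). The gripper opens to 94 mm and grips with 3 to 60 N. Pads are 16 mm wide; open, the fingers measure 119 mm over their backs; the gripper's body (75 mm by 177 mm) begins 78 mm behind the grasp point.
Start: joints at [-1.276, 0.087, 1.371, -0, 1.684, -0.103], TCP at [0.213, -0.507, 0.206] pointing down, gripper open.
Joint ranges: [-3.1, 3.1], [-0.76, 2.03], [0.27, 2.55], [-1.08, 4.22], [0.17, 2.65], [-2.57, 2.57]. Speed limits (rad/s): [2.79, 2.79, 3.14, 3.14, 3.14, 3.14].

### API

Orientations are given as [roll, pitch, yaw] about the fixed x, y, z axes, in that order (R = Rz(yaw) Ry(pitch) Rx(roll)).
In Python, from bench import robot gives the robot as it stands.
- The arm moves only by the shell command python3 -m handwheel 'ROWS'. ROWS is a JSON object of lists of equal length, an entry for each row: "delta_pos": the shift along the tool's x, y, z in mm, a list of three; "rotation": the turn, a rotation vector about the tool's x, y, z in rad, a list of three; "claw": the closure, from -1 (fully open) to 1 (shut). In form: {"delta_pos": [[tx, ty, tz], ...], "rotation": [[wx, wy, wz], ...], "claw": [claw, ...]}. A call has exactly 8 rows; each row shifts and turns the commanded pose from where the row before left it, along the tool's axes as they then stand; what a row does not reach is not made up. A row lasts 1/8 s, in which the tool goes at most 62.5 mm and 10.7 degrees, less where a joint would pass 70% of its speed; a pose out of reach is approached as far as the arm can. A call with a gripper value outside its range is refused whole. The fingers move at their own pace and stop on an object; the grip force is fixed at half the most. Time passes only in rows, so rows that do not move let the fingers close, or fill a call up. It gives the time, the measured TCP pose, the force and the opening at its end, in the units of the state.
- robot.get_obs(): the state, without advancing time (a new reading comes with each control period).
- robot.snapshot(name): name is "scene" or "top" or "wrist"; returns a dict with "color" (480x640x3 uint8, red, green, blue), "intrinsics" (3x3 intrinsics, pixels), "k1" (the pictures are not rectified: a ray, as slopes to the right and down, at radius r is drawn at 1 + k1 r^2 times it, then the intrinsics apply), "eye" and "rotation" of the camera in the world. Camera axes: x right, y down, z forward; pixel columns grow to the right and rows downward; lengths in m; the calibration is good to about 2 mm. A picture is of the moment at which its call begins. There is no depth.
- robot.close_job(): hands the job in, once; it reports no verdict.
The state is a dict: "time": time; "joint_positions": joint angles; "qvel": joint speeds; "joint_torque": joint torques, N m; "tool_pos": TCP position; "ee_rot": TCP orientation; "wrist_force": force on the tool from outside, world axes, zero at the start; "wrist_torque": the same for the moment, N m; "width": finger opening in m.
Only numpy, scipy, OpenCV 4.12 (cv2) and the standard library are available. Lean on these libraries where they do the work, as an engineer would, in place of code of your own. Each camera call takes 0.05 s, during which the arm holds its last target.

### The job

The warming plate has just been cleaned and its cover is still loose. First move whatever stands on the plate (glasses, silicone lid) over to the tray, each set upright and flat on the tray's floor; then turn all four wing knobs clockwise fully home to their stops, so that their wings point straight front to back, and after that press the paddle on the plate's front down to its stop for a moment and let it spring back. Finally set the teapot upright in the middle of the plate, and leave the ceramic bowl where it is.

Things in the scene. Friction and masses are not known exactly. Their poses are not given: they have to be found in the camera images.
- plate: electric warming plate, a grey box 220 x 220 mm and 50 mm high, fixed; flat top with a flush dark disc 140 mm across, a wing knob at each corner, a steel paddle at its front. It stands left or right of the tray, a little turned. Origin: centre of its underside; x points from its front to its back, y to its left, z up
- plate_top (a point): centre of the plate's top face (50 mm above the bench), axes as the plate's
- knob_fl (a joint): turn of the front left captive wing knob, at (-80, +80) mm in the plate's x, y. Grows clockwise seen from above, 0 (loosest) to its end stop at 2.6 rad (fully home, wing along the plate's x); the wing's angle from the plate's x, anticlockwise, is 2.6 minus this. Wing: a bar 34 mm long, 10 mm thick, 9 to 33 mm above the plate's top. Stays where it is left
- knob_fl_grip (a point): on the axis of the front left knob, mid-height of the wing, 21 mm above the plate's top; its x axis runs along the wing's long side
- knob_fr (a joint): turn of the front right captive wing knob, at (-80, -80) mm in the plate's x, y. Grows clockwise seen from above, 0 (loosest) to its end stop at 2.6 rad (fully home, wing along the plate's x); the wing's angle from the plate's x, anticlockwise, is 2.6 minus this. Wing: a bar 34 mm long, 10 mm thick, 9 to 33 mm above the plate's top. Stays where it is left
- knob_fr_grip (a point): on the axis of the front right knob, mid-height of the wing, 21 mm above the plate's top; its x axis runs along the wing's long side
- knob_bl (a joint): turn of the back left captive wing knob, at (+80, +80) mm in the plate's x, y. Grows clockwise seen from above, 0 (loosest) to its end stop at 2.6 rad (fully home, wing along the plate's x); the wing's angle from the plate's x, anticlockwise, is 2.6 minus this. Wing: a bar 34 mm long, 10 mm thick, 9 to 33 mm above the plate's top. Stays where it is left
- knob_bl_grip (a point): on the axis of the back left knob, mid-height of the wing, 21 mm above the plate's top; its x axis runs along the wing's long side
- knob_br (a joint): turn of the back right captive wing knob, at (+80, -80) mm in the plate's x, y. Grows clockwise seen from above, 0 (loosest) to its end stop at 2.6 rad (fully home, wing along the plate's x); the wing's angle from the plate's x, anticlockwise, is 2.6 minus this. Wing: a bar 34 mm long, 10 mm thick, 9 to 33 mm above the plate's top. Stays where it is left
- knob_br_grip (a point): on the axis of the back right knob, mid-height of the wing, 21 mm above the plate's top; its x axis runs along the wing's long side
- paddle (a joint): spring reset paddle on the plate's front: a steel flap 62 mm long (out from the front), 60 mm wide, 6 mm thick, hinged along its inner edge 113 mm in front of the plate's centre, 40 mm above the bench. 0 = level (at rest), grows as it is pressed down, lower stop at 0.3 rad; springs back up; about 9 N at the pad reaches the stop
- paddle_pad (a point): top face of the paddle, 45 mm out from its hinge, on its centre line: press here, straight down (it travels about 13 mm)
- tray: stainless tray 300 mm (x) x 360 mm (y), fixed on the bench; floor 5 mm thick, raised edges 26 mm high and 5 mm thick. Origin: centre of its underside
- glass_1: frosted drinking glass, 54 mm across (52 at the foot), 90 mm tall, wall 4 mm, upright, mouth up; may be absent. Origin: centre of its underside, z up
- glass_2: second frosted drinking glass, the same as the first; may be absent
- lid: grey silicone lid, a disc 76 mm across and 8 mm thick with a round grip 20 mm across and 26 mm tall on its middle (34 mm in all), grip up; may be absent. Origin: centre of its underside, z up
- teapot: empty white teapot, body 110 mm across and 88 mm high, spout along its +x reaching 95 mm from its axis, overhead handle along its y. Origin: centre of its underside, z up. 0.45 kg. It starts upright in the tray
- teapot_grip (a point): middle of the teapot's overhead wooden handle bar, 140 mm above its underside; the bar is 64 mm long (along the teapot's y), 13 mm thick (x), 14 mm high; free space of 35 mm under it
- bowl: white ceramic bowl, 92 mm across, 45 mm high, in a back corner of the tray; to be left alone. Origin: centre of its underside
Mind the look-alikes: they are no part of the job. Leave any blue or turquoise look-alike of the lid alone.

How it is judged:
By the outcome, as a careful person would: the job done as asked, in the order asked, and still so for the second after the job is handed in, with the robot touching nothing.
Of glass_1, glass_2, lid only 1 to 3 are there at a start; the rules pass over those that are not, and their reading is None.
At some moment in a run one of teapot, glass_1, glass_2, lid may be knocked a few centimetres aside while the robot is not near it.
It also fails if it takes over 210 s, if anything falls off the work surface, if the arm or the gripper's body presses on something with over 40 N, if the wrist force passes 120 N, or if a joint passes its speed limit or range.

## Working session

There is one attempt and no reset: what is moved stays moved. The work goes in short steps, Python scripts to look and compute and a shell command to move; the robot and the scene stay as the last step left them, time stands still between calls to the robot, and variables do not carry over. Pictures are saved under pics/ and viewed, and the job is handed in when it is done.

```bash
ls; mkdir -p pics; cat > h.py <<'E'
from bench import robot
import cv2, numpy as np
def snap(n,f):
    s=robot.snapshot(n); cv2.imwrite('pics/'+f,s['color'][:,:,::-1]); np.savez('pics/'+f+'.npz',**{k:np.asarray(s[k]) for k in ('color','intrinsics','k1','eye','rotation')}); return s
def load(f): return dict(np.load('pics/'+f+'.npz'))
def ray(s,u,v):
    K=s['intrinsics']; xd=(u-K[0][2])/K[0][0]; yd=(v-K[1][2])/K[1][1]
    x,y=xd,yd
    for _ in range(20):
        f=1+float(s['k1'])*(x*x+y*y); x,y=xd/f,yd/f
    d=np.asarray(s['rotation'])@np.array([x,y,1.]); return np.asarray(s['eye']),d/np.linalg.norm(d)
def onplane(s,u,v,z):
    e,d=ray(s,u,v); return e+d*(z-e[2])/d[2]
def proj(s,p):
    c=np.asarray(s['rotation']).T@(np.asarray(p)-s['eye']); x,y=c[:2]/c[2]; f=1+float(s['k1'])*(x*x+y*y)
    K=s['intrinsics']; return np.array([K[0][0]*x*f+K[0][2],K[1][1]*y*f+K[1][2]])
E
python3 - <<'E'
from h import *
for n in('scene','top','wrist'):
    s=snap(n,n+'0.png'); print(n,s['intrinsics'],s['k1'],s['eye'],s['rotation'])
print(robot.get_obs())
E
```

```text
pics
scene [[581.34254077   0.         311.27274851]
 [  0.         581.34254077 239.3871315 ]
 [  0.           0.           1.        ]] -0.18225386781724232 [1.1395293  0.49693472 0.77865697] [-2.24475433 -0.01944898  2.26249325]
top [[496.94216105   0.         318.39720894]
 [  0.         496.94216105 236.21968368]
 [  0.           0.           1.        ]] -0.12609713963736532 [ 0.33051001 -0.03006466  1.00359197] [-2.98780477  0.03761465 -1.57426752]
wrist [[344.23264505   0.         313.63313959]
 [  0.         344.23264505 241.52729091]
 [  0.           0.           1.        ]] -0.036522962393600686 [ 0.28703014 -0.47704534  0.38380411] [ 2.86800056e+00  2.22276587e-03 -1.17318306e+00]
{'time': 0.15, 'joint_positions': array([-1.27607833e+00,  8.77784751e-02,  1.37182803e+00,  1.72135728e-05,
        1.68358803e+00, -1.03120984e-01]), 'qvel': array([ 2.95242678e-05, -7.94736916e-04, -4.46412111e-03,  7.02404911e-04,
        1.35454979e-03,  5.19597061e-04]), 'joint_torque': array([ 1.15142520e-03, -3.40642583e+01, -3.02793360e+01,  7.18635949e-02,
        3.04910203e-02, -1.11132802e-04]), 'tool_pos': array([ 0.21296175, -0.50667437,  0.20461686]), 'ee_rot': array([-3.14141074e+00,  1.59161052e-03, -1.17295528e+00]), 'wrist_force': array([-0.54018909,  0.08889994,  0.13147817]), 'wrist_torque': array([ 0.00023513,  0.01837656, -0.02913871]), 'width': 0.0940286407371103}
```

```bash
python3 - <<'E'
t=open('h.py').read()
t=t.replace("import cv2, numpy as np\n","import cv2, numpy as np\nfrom scipy.spatial.transform import Rotation as Ro\ndef RM(s): return Ro.from_euler('xyz',np.asarray(s['rotation'])).as_matrix()\n").replace("np.asarray(s['rotation'])@","RM(s)@").replace("np.asarray(s['rotation']).T","RM(s).T")
open('h.py','w').write(t)
E
python3 -c "
from h import *
s=load('wrist0.png');print(RM(s)); s=load('top0.png');print(RM(s));print(onplane(s,320,240,0))"
```

```text
[[ 0.38721795 -0.88746335 -0.24994211]
 [-0.92198553 -0.37337063 -0.10265018]
 [-0.00222276  0.270191   -0.96280418]]
[[-0.00346873 -0.98817198  0.15331047]
 [-0.99928663  0.00919073  0.03663   ]
 [-0.03760578 -0.15307405 -0.98749893]]
[0.47847517 0.00391355 0.        ]
```

View pics/top0.png

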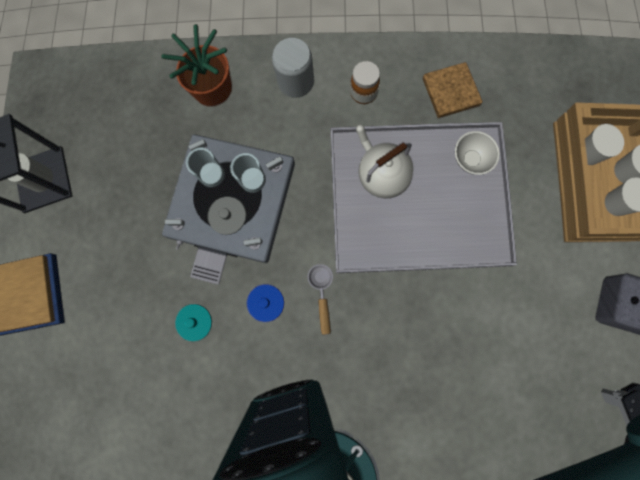

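View pics/scene0.png

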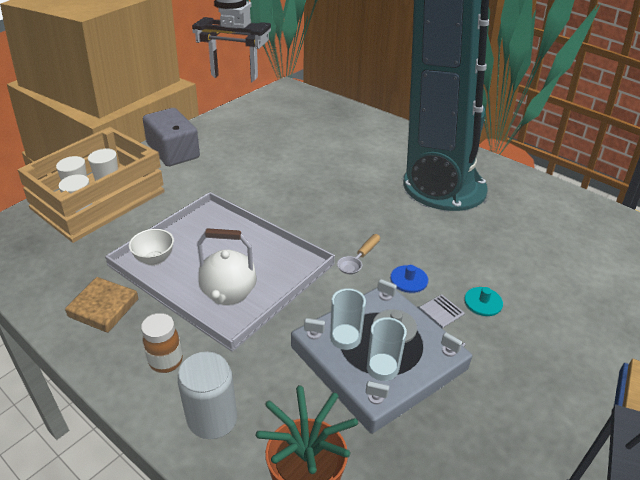

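View pics/wrist0.png

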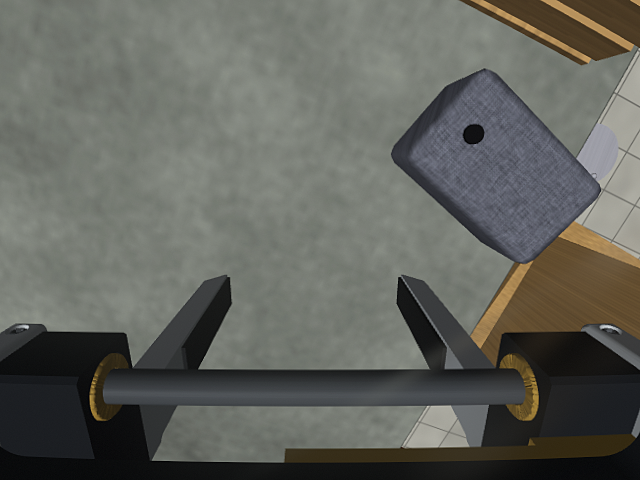

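```bash
python3 - <<'E'
from h import *
im=cv2.imread('pics/top0.png'); 
cv2.imwrite('pics/c1.png',cv2.resize(im[125:295,150:310],None,fx=4.6,fy=3.5*4.6/4.6 if 0 else 3.5,interpolation=cv2.INTER_CUBIC) if 0 else cv2.resize(im[125:290,150:310],None,fx=3.6,fy=3.6,interpolation=cv2.INTER_CUBIC))
cv2.imwrite('pics/c2.png',cv2.resize(im[115:280,325:525],None,fx=3.6,fy=3.6,interpolation=cv2.INTER_CUBIC))
E
```

```text
(no output)
```

View pics/c1.png

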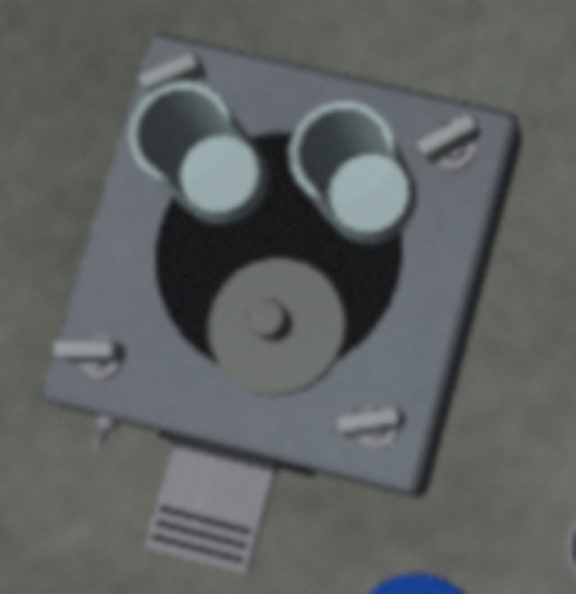

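View pics/c2.png

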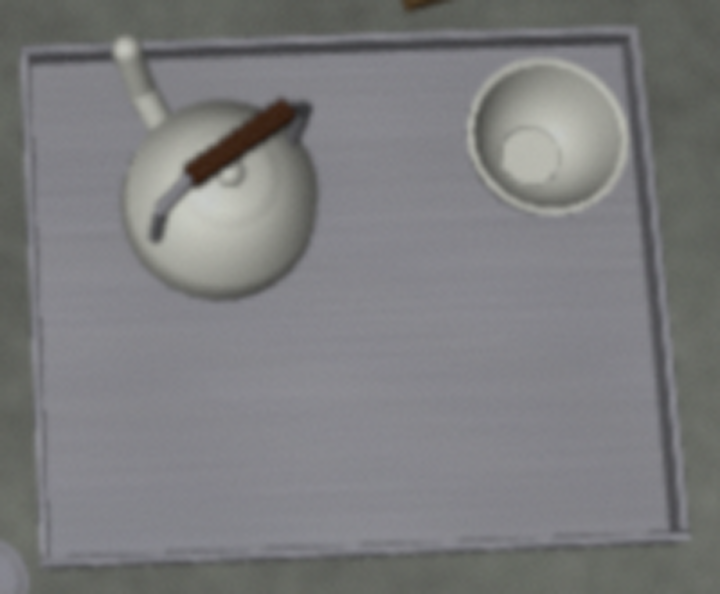

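```bash
python3 - <<'E'
from h import *
s=load('top0.png'); 
P=lambda u,v,z,o=(150,125):onplane(s,o[0]+u/3.6,o[1]+v/3.6,z)
c=[P(*q,.05) for q in((157,37),(517,115),(418,493),(45,393))]
C=np.mean(c,0); print('corners',np.round(c,4),'C',C)
xd=(c[0]-c[3])+(c[1]-c[2]); yaw=np.arctan2(xd[1],xd[0]); yd=(c[0]-c[1])+(c[3]-c[2]); yaw2=np.arctan2(-yd[0],yd[1])
print('yaw',yaw,yaw2,[np.linalg.norm(c[i]-c[i-1]) for i in range(4)])
yw=(yaw+yaw2)/2; R=np.array([[np.cos(yw),-np.sin(yw)],[np.sin(yw),np.cos(yw)]])
for n,(a,b),k in(('fl',((57,350),(117,350)),(-.08,.08)),('fr',((338,423),(400,416)),(-.08,-.08)),('bl',((142,78),(197,60)),(.08,.08)),('br',((420,147),(478,122)),(.08,-.08))):
    A=P(*a,.083);B=P(*b,.083); m=(A+B)/2; d=A-B; w=np.arctan2(d[1],d[0]); rel=(w-yw)%np.pi
    print(n,'seen',np.round(m[:2],4),'nominal',np.round(C[:2]+R@k,4),'len',np.linalg.norm(d),'rel',rel,'turn',2.6-rel, 'world ang',w)
for n,q,z in(('g1rim',(182,133),.14),('g1bot',(220,173),.054),('g2rim',(343,150),.14),('g2bot',(370,190),.054),('lid',(277,326),.058),('lidgrip',(268,320),.084)):
    print(n,np.round(P(*q,z)[:2],4))
print('pad nominal',C[:2]+R@(-.158,0))
Q=lambda u,v,z:P(u,v,z,(325,115))
print('tray',[np.round(Q(*q,.026)[:2],3) for q in((22,48),(636,30),(688,538),(44,563))])
A=Q(192,178,.152);B=Q(290,106,.152);print('bar',A,B,(A+B)/2); print('bowl',Q(548,136,.045),'spouttip',Q(127,48,.08),'knob top',Q(232,172,.095), 'body', Q(220,198,.05))
E
```

```text
corners [[0.6909 0.2612 0.05  ]
 [0.6398 0.0544 0.05  ]
 [0.429  0.1069 0.05  ]
 [0.4856 0.3163 0.05  ]] C [0.56131737 0.1847305  0.05      ]
yaw -0.2529979450832365 -0.25322179726080457 [np.float64(0.21256226625578936), np.float64(0.21301679634345266), np.float64(0.2171628590367354), np.float64(0.216897403388709)]
fl seen [0.5033 0.2821] nominal [0.5039 0.2822] len 0.033236892338242466 rel 1.8113634029045225 turn 0.7886365970954776 world ang 1.558253531732502
fr seen [0.4645 0.1285] nominal [0.4638 0.1273] len 0.03294347228289963 rel 1.9281216249413273 turn 0.6718783750586728 world ang 1.6750117537693068
bl seen [0.6596 0.2432] nominal [0.6588 0.2421] len 0.031952045889752 rel 2.125647266697381 turn 0.4743527333026192 world ang 1.8725373955253604
br seen [0.6188 0.0881] nominal [0.6187 0.0872] len 0.03393402145539486 rel 2.230286754056056 turn 0.3697132459439443 world ang 1.9771768828840353
g1rim [0.6047 0.2182]
g1bot [0.6082 0.2202]
g2rim [0.5939 0.1346]
g2bot [0.5968 0.1354]
lid [0.52   0.1844]
lidgrip [0.5181 0.1835]
pad nominal [0.40835152 0.22429622]
tray [array([ 0.708, -0.021]), array([ 0.717, -0.378]), array([ 0.422, -0.387]), array([ 0.412, -0.031])]
bar [ 0.5906482  -0.10537906  0.152     ] [ 0.62746312 -0.1551307   0.152     ] [ 0.60905566 -0.13025488  0.152     ]
bowl [ 0.64654758 -0.31544602  0.045     ] spouttip [ 0.68658964 -0.07848512  0.08      ] knob top [ 0.61113711 -0.13156356  0.095     ] body [ 0.61019115 -0.1295253   0.05      ]
```

```bash
cat >> h.py <<'E'
def plan(x,y,z,yaw=None,n=None,claw=-1,settle=1):
    o=robot.get_obs(); p=o['tool_pos']; y0=o['ee_rot'][2]
    if yaw is None: yaw=y0
    dy=(yaw-y0+np.pi)%(2*np.pi)-np.pi
    d=np.array([x,y,z])-p; 
    if n is None: n=int(max(1,np.ceil(np.linalg.norm(d)/.055),np.ceil(abs(dy)/.17)))
    n+= (-n-settle)%8 if n>7 else 7-n-settle+1
    R0=Ro.from_euler('xyz',[np.pi,0,y0]); q1=o['joint_positions'][0]
    print('dist',np.round(d*1000,1),'dyaw',round(dy,3),'rows',n,'q6 end',round(np.arctan2(y,x)-(y0+dy),2))
    for i in range(n):
        R=Ro.from_euler('xyz',[np.pi,0,y0+dy*i/n]); print(np.round(R.inv().apply(d/n)*1000,1).tolist(), 'wz',round(-dy/n,3))
E
python3 -c "
from h import *
plan(.595,.135,.23,0)"
```

```text
dist [382.  641.7  25.4] dyaw 1.173 rows 15 q6 end 0.22
[-29.6, -40.1, -1.7] wz -0.078
[-26.4, -42.2, -1.7] wz -0.078
[-23.0, -44.2, -1.7] wz -0.078
[-19.4, -45.8, -1.7] wz -0.078
[-15.8, -47.2, -1.7] wz -0.078
[-12.1, -48.3, -1.7] wz -0.078
[-8.3, -49.1, -1.7] wz -0.078
[-4.4, -49.6, -1.7] wz -0.078
[-0.5, -49.8, -1.7] wz -0.078
[3.4, -49.7, -1.7] wz -0.078
[7.2, -49.3, -1.7] wz -0.078
[11.1, -48.5, -1.7] wz -0.078
[14.8, -47.5, -1.7] wz -0.078
[18.5, -46.2, -1.7] wz -0.078
[22.0, -44.6, -1.7] wz -0.078
```

```bash
python3 -m handwheel '{"delta_pos":[[-30,-40,-4],[-26,-42,-4],[-23,-44,-4],[-19,-46,-4],[-16,-47,-4],[-12,-48,-4],[-8,-49,-4],[-4,-50,-4]],"rotation":[[0,0,-0.078],[0,0,-0.078],[0,0,-0.078],[0,0,-0.078],[0,0,-0.078],[0,0,-0.078],[0,0,-0.078],[0,0,-0.078]],"claw":[-0.5,-0.5,-0.5,-0.5,-0.5,-0.5,-0.5,-0.5]}'
python3 -m handwheel '{"delta_pos":[[-1,-50,0],[3,-50,0],[7,-49,0],[11,-49,0],[15,-47,0],[18,-46,0],[22,-45,0],[0,0,0]],"rotation":[[0,0,-0.078],[0,0,-0.078],[0,0,-0.078],[0,0,-0.078],[0,0,-0.078],[0,0,-0.078],[0,0,-0.078],[0,0,0]],"claw":[-0.5,-0.5,-0.5,-0.5,-0.5,-0.5,-0.5,-0.5]}'
python3 - <<'E'
from h import *
snap('scene','s1.png');snap('wrist','w1.png');plan(.595,.135,.102,0,claw=0)
E
```

```text
time: 1.15
tool_pos: [0.4177, -0.1642, 0.2374]
ee_rot: [3.141, 0.0, -0.547]
wrist_force: [0.8, -0.3, -0.8]
width: 0.0706
time: 2.15
tool_pos: [0.5954, 0.1369, 0.2353]
ee_rot: [-3.142, 0.003, 0.001]
wrist_force: [-0.8, -0.2, -0.2]
width: 0.0708
dist [   0.4    0.9 -134.6] dyaw 0.003 rows 7 q6 end 0.22
[0.1, -0.1, 19.2] wz -0.0
[0.1, -0.1, 19.2] wz -0.0
[0.1, -0.1, 19.2] wz -0.0
[0.1, -0.1, 19.2] wz -0.0
[0.1, -0.1, 19.2] wz -0.0
[0.1, -0.1, 19.2] wz -0.0
[0.1, -0.1, 19.2] wz -0.0
```

View pics/w1.png

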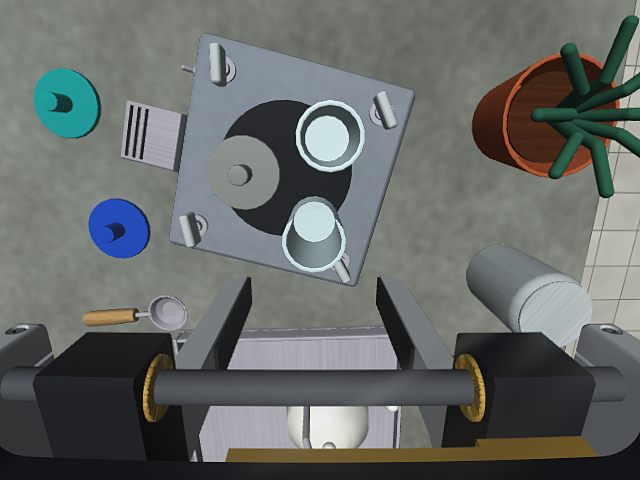

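View pics/s1.png

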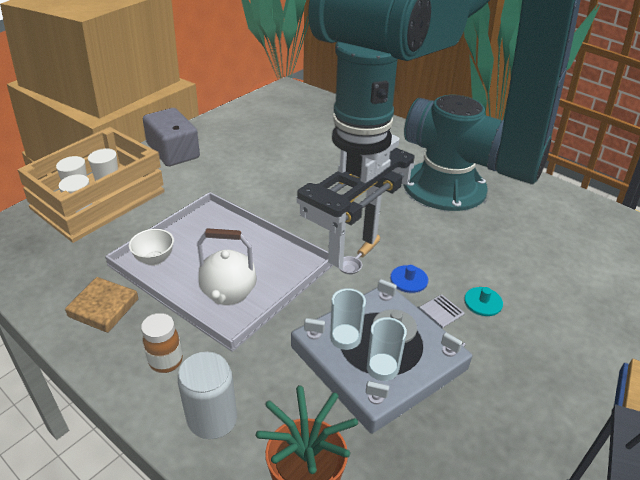

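```bash
python3 - <<'E'
from h import *
w=load('w1.png');s=load('s1.png')
print(w['eye'],w['rotation'])
print('tcp in scene',proj(s,[.5954,.1369,.2353]),'tcp wrist',proj(w,[.5954,.1369,.2353]))
print('g2',onplane(w,313,240,.14),'g1',onplane(w,330,136,.14),'lid',onplane(w,243,172,.058))
for n,p in(('g2',[.595,.135,.14]),('g1',[.606,.219,.14])):print(n,proj(s,p),proj(w,p))
E
```

```text
[0.59664601 0.21354241 0.41526302] [ 2.86666613e+00  2.03851440e-03 -1.48649068e-03]
tcp in scene [351.87838373 253.5732138 ] tcp wrist [312.27624195 285.69708847]
g2 [0.59544604 0.13721722 0.14      ] g1 [0.60865035 0.22000243 0.14      ] lid [0.52357766 0.1867814  0.058     ]
g2 [347.14584622 299.55586562] [312.46891284 242.56988378]
g1 [387.65432689 329.16334925] [326.53506766 137.3582305 ]
```

```bash
python3 -m handwheel '{"delta_pos":[[0,0,20],[0,0,20],[0,0,20],[0,0,20],[0,0,20],[0,0,20],[0,0,14],[0,0,0]],"rotation":[[0,0,0],[0,0,0],[0,0,0],[0,0,0],[0,0,0],[0,0,0],[0,0,0],[0,0,0]],"claw":[-0.5,-0.5,-0.5,-0.5,-0.5,-0.5,-0.5,-0.5]}'
python3 -m handwheel '{"delta_pos":[[0,0,0],[0,0,0],[0,0,0],[0,0,0],[0,0,0],[0,0,0],[0,0,0],[0,0,-20]],"rotation":[[0,0,0],[0,0,0],[0,0,0],[0,0,0],[0,0,0],[0,0,0],[0,0,0],[0,0,0]],"claw":[0.3,0.3,0.3,0.3,0.3,0.3,0.3,0.3]}'
python3 -m handwheel '{"delta_pos":[[0,0,-25],[0,0,-25],[0,0,-25],[0,0,-20],[0,0,-20],[0,0,-20],[0,0,0],[0,0,0]],"rotation":[[0,0,0],[0,0,0],[0,0,0],[0,0,0],[0,0,0],[0,0,0],[0,0,0],[0,0,0]],"claw":[0.3,0.3,0.3,0.3,0.3,0.3,0.3,0.3]}'
python3 - <<'E'
from h import *
snap('scene','s2.png');plan(.465,-.33,.24,-.6)
E
```

```text
time: 3.25
tool_pos: [0.594, 0.1331, 0.1025]
ee_rot: [3.141, 0.002, -0.004]
wrist_force: [-0.2, -0.1, -0.0]
width: 0.0707
time: 4.25
tool_pos: [0.5934, 0.134, 0.1208]
ee_rot: [3.141, 0.005, -0.003]
wrist_force: [0.7, 0.3, -0.9]
width: 0.0536
time: 5.25
tool_pos: [0.5946, 0.1342, 0.2566]
ee_rot: [3.141, 0.003, -0.003]
wrist_force: [-0.0, 0.2, -1.3]
width: 0.054
dist [-129.5 -464.1  -16.4] dyaw -0.597 rows 15 q6 end -0.02
[-8.5, 31.0, 1.1] wz 0.04
[-7.3, 31.3, 1.1] wz 0.04
[-6.1, 31.5, 1.1] wz 0.04
[-4.8, 31.8, 1.1] wz 0.04
[-3.5, 31.9, 1.1] wz 0.04
[-2.2, 32.0, 1.1] wz 0.04
[-1.0, 32.1, 1.1] wz 0.04
[0.3, 32.1, 1.1] wz 0.04
[1.6, 32.1, 1.1] wz 0.04
[2.9, 32.0, 1.1] wz 0.04
[4.1, 31.9, 1.1] wz 0.04
[5.4, 31.7, 1.1] wz 0.04
[6.7, 31.4, 1.1] wz 0.04
[7.9, 31.1, 1.1] wz 0.04
[9.1, 30.8, 1.1] wz 0.04
```

View pics/s2.png

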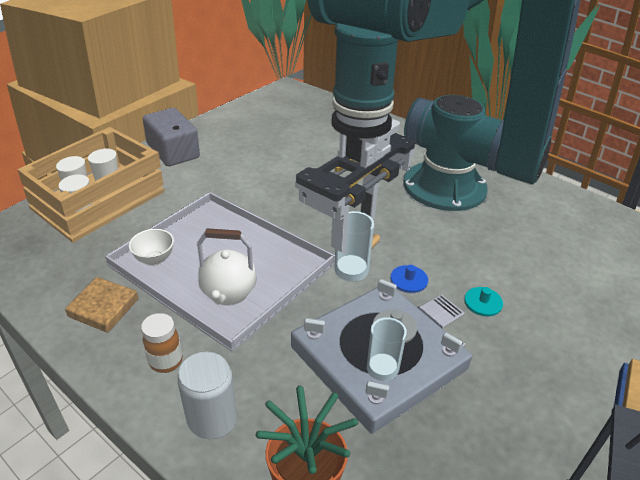

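```bash
python3 -m handwheel '{"delta_pos":[[-16,58,0],[-16,58,0],[-16,58,0],[-16,58,0],[-16,58,0],[-16,58,0],[-16,58,0],[-16,58,0]],"rotation":[[0,0,0],[0,0,0],[0,0,0],[0,0,0],[0,0,0],[0,0,0],[0,0,0],[0,0,0]],"claw":[0.3,0.3,0.3,0.3,0.3,0.3,0.3,0.3]}'
python3 -m handwheel '{"delta_pos":[[0,0,30],[0,0,30],[0,0,30],[0,0,30],[0,0,30],[0,0,24],[0,0,10],[0,0,0]],"rotation":[[0,0,0],[0,0,0],[0,0,0],[0,0,0],[0,0,0],[0,0,0],[0,0,0],[0,0,0]],"claw":[0.3,0.3,0.3,0.3,0.3,0.3,0.3,0.3]}'
python3 - <<'E'
from h import *
plan(.465,-.33,.058,0)
snap('wrist','w2.png')
E
```

```text
time: 6.3
tool_pos: [0.4645, -0.3309, 0.257]
ee_rot: [-3.14, 0.001, -0.003]
wrist_force: [1.0, 0.1, -1.5]
width: 0.0539
time: 7.3
tool_pos: [0.465, -0.3289, 0.0733]
ee_rot: [-3.14, 0.002, -0.003]
wrist_force: [-0.2, 0.4, -0.9]
width: 0.054
dist [ -0.   -1.1 -15.3] dyaw 0.003 rows 7 q6 end -0.62
[-0.0, 0.2, 2.2] wz -0.0
[-0.0, 0.2, 2.2] wz -0.0
[-0.0, 0.2, 2.2] wz -0.0
[-0.0, 0.2, 2.2] wz -0.0
[-0.0, 0.2, 2.2] wz -0.0
[-0.0, 0.2, 2.2] wz -0.0
[-0.0, 0.2, 2.2] wz -0.0
```

```bash
python3 -m handwheel '{"delta_pos":[[0,0,6],[0,0,5],[0,0,3],[0,0,1],[0,0,0],[0,0,0],[0,0,0],[0,0,0]],"rotation":[[0,0,0],[0,0,0],[0,0,0],[0,0,0],[0,0,0],[0,0,0],[0,0,0],[0,0,0]],"claw":[0.3,0.3,0.3,0.3,0.3,0.3,0.3,0.3]}'

```

```text
time: 8.35
tool_pos: [0.4656, -0.3296, 0.0598]
ee_rot: [3.141, -0.0, -0.003]
wrist_force: [-1.3, 0.8, 1.9]
width: 0.0541
```

View pics/w2.png

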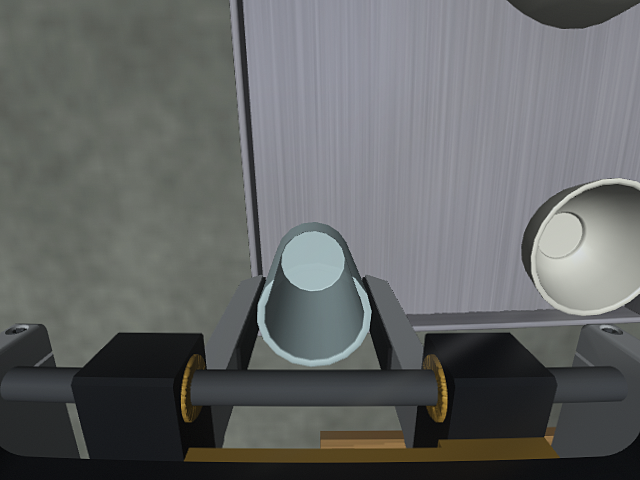

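```bash
python3 -m handwheel '{"delta_pos":[[0,0,0],[0,0,0],[0,0,0],[0,0,0],[0,0,-20],[0,0,-40],[0,0,-50],[0,0,-50]],"rotation":[[0,0,0],[0,0,0],[0,0,0],[0,0,0],[0,0,0],[0,0,0],[0,0,0],[0,0,0]],"claw":[-0.5,-0.5,-0.5,-0.5,-0.5,-0.5,-0.5,-0.5]}'
python3 - <<'E'
from h import *
plan(.607,.22,.24,0)
snap('top','t3.png')
E
```

```text
time: 9.35
tool_pos: [0.4655, -0.3293, 0.2208]
ee_rot: [-3.142, 0.0, -0.003]
wrist_force: [0.8, -1.1, -0.0]
width: 0.0703
dist [141.5 549.3  19.2] dyaw 0.003 rows 15 q6 end 0.35
[9.3, -36.6, -1.3] wz -0.0
[9.3, -36.6, -1.3] wz -0.0
[9.3, -36.6, -1.3] wz -0.0
[9.3, -36.6, -1.3] wz -0.0
[9.4, -36.6, -1.3] wz -0.0
[9.4, -36.6, -1.3] wz -0.0
[9.4, -36.6, -1.3] wz -0.0
[9.4, -36.6, -1.3] wz -0.0
[9.4, -36.6, -1.3] wz -0.0
[9.4, -36.6, -1.3] wz -0.0
[9.4, -36.6, -1.3] wz -0.0
[9.4, -36.6, -1.3] wz -0.0
[9.4, -36.6, -1.3] wz -0.0
[9.4, -36.6, -1.3] wz -0.0
[9.4, -36.6, -1.3] wz -0.0
```

View pics/t3.png

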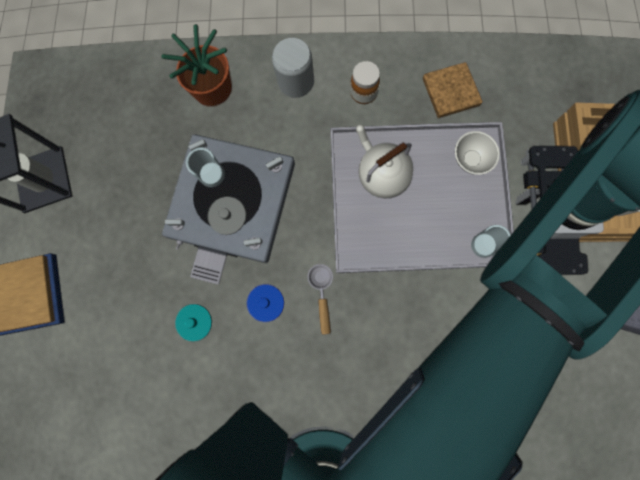

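```bash
python3 -m handwheel '{"delta_pos":[[12,-58,-2],[14,-58,-2],[15,-58,-2],[15,-58,-2],[15,-58,-2],[15,-58,-2],[15,-58,-2],[15,-58,-2]],"rotation":[[0,0,0],[0,0,0],[0,0,0],[0,0,0],[0,0,0],[0,0,0],[0,0,0],[0,0,0]],"claw":[-0.5,-0.5,-0.5,-0.5,-0.5,-0.5,-0.5,-0.5]}'
python3 -m handwheel '{"delta_pos":[[14,-45,0],[12,-40,0],[0,0,0],[0,0,0],[0,0,15],[0,0,20],[0,0,20],[0,0,0]],"rotation":[[0,0,0],[0,0,0],[0,0,0],[0,0,0],[0,0,0],[0,0,0],[0,0,0],[0,0,0]],"claw":[-0.5,-0.5,-0.5,-0.5,-0.5,-0.5,-0.5,-0.5]}'
python3 - <<'E'
from h import *
plan(.607,.22,.102,0)
snap('wrist','w4.png');snap('scene','s4.png')
E
```

```text
time: 10.4
tool_pos: [0.5833, 0.1362, 0.2355]
ee_rot: [3.141, -0.001, -0.003]
wrist_force: [0.6, -0.9, -0.5]
width: 0.0704
time: 11.4
tool_pos: [0.6078, 0.2175, 0.1774]
ee_rot: [3.14, 0.005, -0.005]
wrist_force: [0.0, -0.1, 0.1]
width: 0.0704
dist [ -0.8   2.5 -75.4] dyaw 0.005 rows 7 q6 end 0.35
[-0.1, -0.4, 10.8] wz -0.001
[-0.1, -0.4, 10.8] wz -0.001
[-0.1, -0.4, 10.8] wz -0.001
[-0.1, -0.4, 10.8] wz -0.001
[-0.1, -0.4, 10.8] wz -0.001
[-0.1, -0.4, 10.8] wz -0.001
[-0.1, -0.4, 10.8] wz -0.001
```

View pics/s4.png

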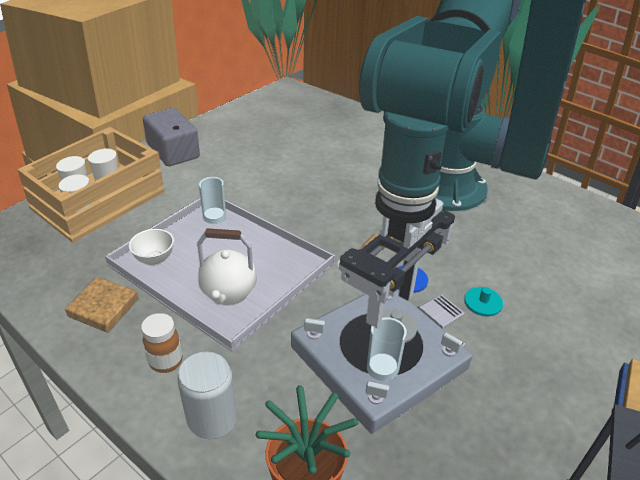

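View pics/w4.png

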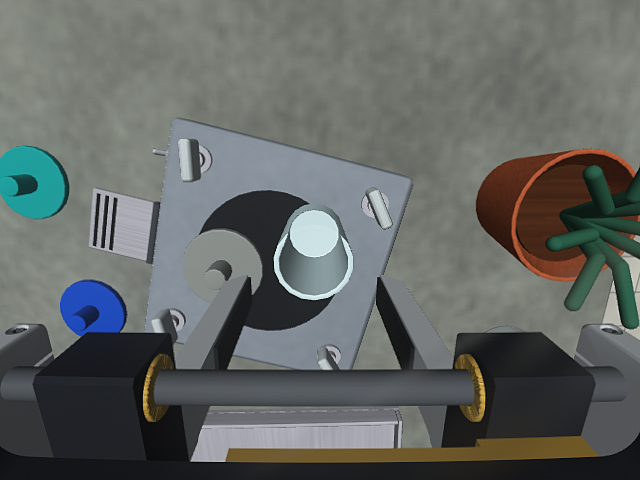

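Glass 2 stands on the tray; the other glass is unmoved, between the jaws (about (313,262) in the wrist view). Descend, grip, lift.

```bash
python3 -m handwheel '{"delta_pos":[[0,-1,15],[0,-1,15],[0,0,15],[0,0,15],[0,0,10],[0,0,5],[0,0,0],[0,0,0]],"rotation":[[0,0,0],[0,0,0],[0,0,0],[0,0,0],[0,0,0],[0,0,0],[0,0,0],[0,0,0]],"claw":[-0.5,-0.5,-0.5,-0.5,-0.5,-0.5,-0.5,0.3]}'
python3 -m handwheel '{"delta_pos":[[0,0,0],[0,0,0],[0,0,0],[0,0,0],[0,0,-20],[0,0,-40],[0,0,-40],[0,0,-40]],"rotation":[[0,0,0],[0,0,0],[0,0,0],[0,0,0],[0,0,0],[0,0,0],[0,0,0],[0,0,0]],"claw":[0.3,0.3,0.3,0.3,0.3,0.3,0.3,0.3]}'
python3 - <<'E'
from h import *
plan(.465,-.24,.25,0)
E
```

```text
time: 12.5
tool_pos: [0.6097, 0.2212, 0.1062]
ee_rot: [-3.141, -0.001, -0.003]
wrist_force: [0.2, -0.1, -0.1]
width: 0.0639
time: 13.5
tool_pos: [0.6095, 0.221, 0.2472]
ee_rot: [3.141, -0.001, -0.003]
wrist_force: [0.2, 0.3, -0.6]
width: 0.0526
dist [-144.5 -461.     2.8] dyaw 0.003 rows 15 q6 end -0.48
[-9.5, 30.8, -0.2] wz -0.0
[-9.5, 30.8, -0.2] wz -0.0
[-9.5, 30.8, -0.2] wz -0.0
[-9.6, 30.8, -0.2] wz -0.0
[-9.6, 30.8, -0.2] wz -0.0
[-9.6, 30.8, -0.2] wz -0.0
[-9.6, 30.8, -0.2] wz -0.0
[-9.6, 30.7, -0.2] wz -0.0
[-9.6, 30.7, -0.2] wz -0.0
[-9.6, 30.7, -0.2] wz -0.0
[-9.6, 30.7, -0.2] wz -0.0
[-9.6, 30.7, -0.2] wz -0.0
[-9.6, 30.7, -0.2] wz -0.0
[-9.6, 30.7, -0.2] wz -0.0
[-9.6, 30.7, -0.2] wz -0.0
```

```bash
python3 -m handwheel '{"delta_pos":[[-18,57,0],[-18,57,0],[-18,57,0],[-18,58,0],[-18,58,0],[-18,58,0],[-18,58,0],[-18,58,0]],"rotation":[[0,0,0],[0,0,0],[0,0,0],[0,0,0],[0,0,0],[0,0,0],[0,0,0],[0,0,0]],"claw":[0.3,0.3,0.3,0.3,0.3,0.3,0.3,0.3]}'
python3 -m handwheel '{"delta_pos":[[0,0,30],[0,0,30],[0,0,30],[0,0,30],[0,0,30],[0,0,22],[0,0,5],[0,0,0]],"rotation":[[0,0,0],[0,0,0],[0,0,0],[0,0,0],[0,0,0],[0,0,0],[0,0,0],[0,0,0]],"claw":[0.3,0.3,0.3,0.3,0.3,0.3,0.3,0.3]}'

```

```text
time: 14.5
tool_pos: [0.4632, -0.2415, 0.2464]
ee_rot: [3.14, -0.002, -0.003]
wrist_force: [1.0, 0.5, -1.9]
width: 0.0523
time: 15.5
tool_pos: [0.4643, -0.2398, 0.0692]
ee_rot: [3.141, -0.001, -0.003]
wrist_force: [0.6, -0.5, -1.1]
width: 0.0522
```

```bash
python3 -m handwheel '{"delta_pos":[[0,0,3],[0,0,3],[0,0,2],[0,0,1],[0,0,0],[0,0,0],[0,0,0],[0,0,0]],"rotation":[[0,0,0],[0,0,0],[0,0,0],[0,0,0],[0,0,0],[0,0,0],[0,0,0],[0,0,0]],"claw":[0.3,0.3,0.3,0.3,0.3,0.3,0.3,0.3]}'
python3 - <<'E'
from h import *
snap('scene','s5.png')
E
```

```text
time: 16.5
tool_pos: [0.4641, -0.2396, 0.061]
ee_rot: [3.141, -0.001, -0.003]
wrist_force: [-3.0, 2.3, 5.7]
width: 0.0519
```

View pics/s5.png

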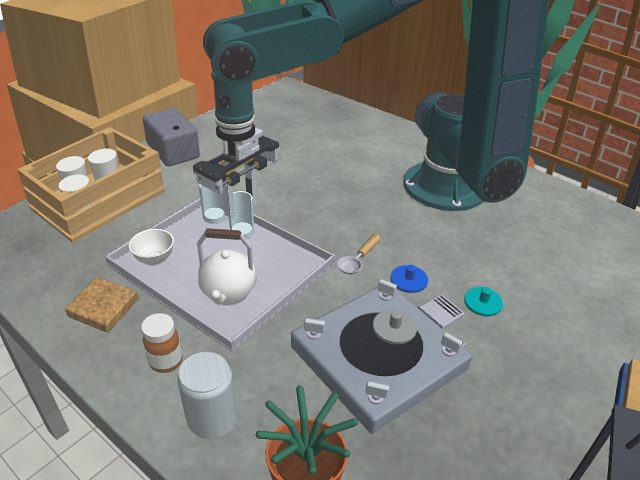

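```bash
python3 -m handwheel '{"delta_pos":[[0,0,0],[0,0,0],[0,0,0],[0,0,0],[0,0,-20],[0,0,-40],[0,0,-50],[0,0,-50]],"rotation":[[0,0,0],[0,0,0],[0,0,0],[0,0,0],[0,0,0],[0,0,0],[0,0,0],[0,0,0]],"claw":[-0.5,-0.5,-0.5,-0.5,-0.5,-0.5,-0.5,-0.5]}'
python3 -m handwheel '{"delta_pos":[[7,-53,0],[7,-53,0],[7,-53,0],[7,-53,0],[7,-53,0],[7,-53,0],[7,-53,0],[6,-54,0]],"rotation":[[0,0,0],[0,0,0],[0,0,0],[0,0,0],[0,0,0],[0,0,0],[0,0,0],[0,0,0]],"claw":[-0.5,-0.5,-0.5,-0.5,-0.1,-0.1,-0.1,-0.1]}'
python3 - <<'E'
from h import *
plan(.519,.185,.061,0)
snap('wrist','w6.png');snap('top','t6.png')
E
```

```text
time: 17.55
tool_pos: [0.4637, -0.2393, 0.2207]
ee_rot: [-3.141, 0.0, -0.003]
wrist_force: [1.4, -0.1, -0.0]
width: 0.0705
time: 18.55
tool_pos: [0.5203, 0.1871, 0.2194]
ee_rot: [3.141, -0.0, -0.003]
wrist_force: [1.1, 0.1, 0.3]
width: 0.0518
dist [  -1.3   -2.1 -158.4] dyaw 0.003 rows 7 q6 end 0.34
[-0.2, 0.3, 22.6] wz -0.0
[-0.2, 0.3, 22.6] wz -0.0
[-0.2, 0.3, 22.6] wz -0.0
[-0.2, 0.3, 22.6] wz -0.0
[-0.2, 0.3, 22.6] wz -0.0
[-0.2, 0.3, 22.6] wz -0.0
[-0.2, 0.3, 22.6] wz -0.0
```

View pics/w6.png

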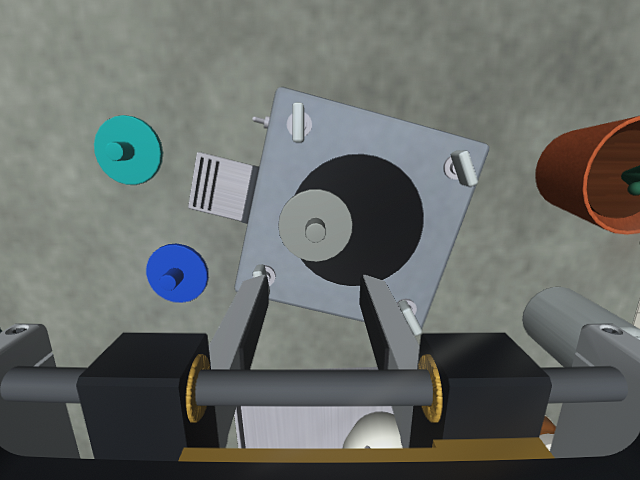

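View pics/t6.png

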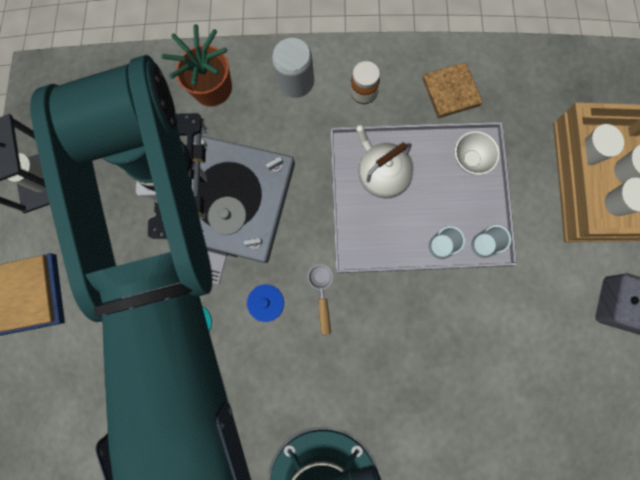

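```bash
python3 -c "
from h import *
w=load('w6.png');print(onplane(w,315,231,.084),onplane(w,316,226,.058));
for p in ([.5039,.2822,.083],[.4638,.1273,.083],[.6588,.2421,.083],[.6187,.0872,.083]):print(proj(w,p))"
```

```text
[0.52296602 0.18718603 0.084     ] [0.52410391 0.18594893 0.058     ]
[292.92577661 125.23909601]
[255.56232862 289.51116175]
[464.25046844 171.6758046 ]
[408.30156469 324.90923269]
```

```bash
python3 -m handwheel '{"delta_pos":[[0,1,30],[0,1,30],[0,0,30],[0,0,30],[0,0,20],[0,0,12],[0,0,6],[0,0,0]],"rotation":[[0,0,0],[0,0,0],[0,0,0],[0,0,0],[0,0,0],[0,0,0],[0,0,0],[0,0,0]],"claw":[-0.1,-0.1,-0.1,-0.1,-0.1,-0.1,-0.1,-0.1]}'
python3 -m handwheel '{"delta_pos":[[0,0,0],[0,0,0],[0,0,0],[0,0,0],[0,0,0],[0,0,0],[0,0,-20],[0,0,-40]],"rotation":[[0,0,0],[0,0,0],[0,0,0],[0,0,0],[0,0,0],[0,0,0],[0,0,0],[0,0,0]],"claw":[1,1,1,1,1,1,1,1]}'
python3 - <<'E'
from h import *
plan(.475,-.13,.2,0)
snap('scene','s7.png')
E
```

```text
time: 19.65
tool_pos: [0.5204, 0.1832, 0.0617]
ee_rot: [3.141, -0.0, -0.003]
wrist_force: [0.2, 0.0, 0.0]
width: 0.0517
time: 20.65
tool_pos: [0.518, 0.1828, 0.1191]
ee_rot: [3.14, 0.007, -0.003]
wrist_force: [0.5, 0.5, -0.5]
width: 0.0193
dist [ -43.  -312.8   80.9] dyaw 0.003 rows 7 q6 end -0.27
[-6.0, 44.7, -11.6] wz -0.0
[-6.0, 44.7, -11.6] wz -0.0
[-6.0, 44.7, -11.6] wz -0.0
[-6.1, 44.7, -11.6] wz -0.0
[-6.1, 44.7, -11.6] wz -0.0
[-6.1, 44.7, -11.6] wz -0.0
[-6.1, 44.7, -11.6] wz -0.0
```

View pics/s7.png

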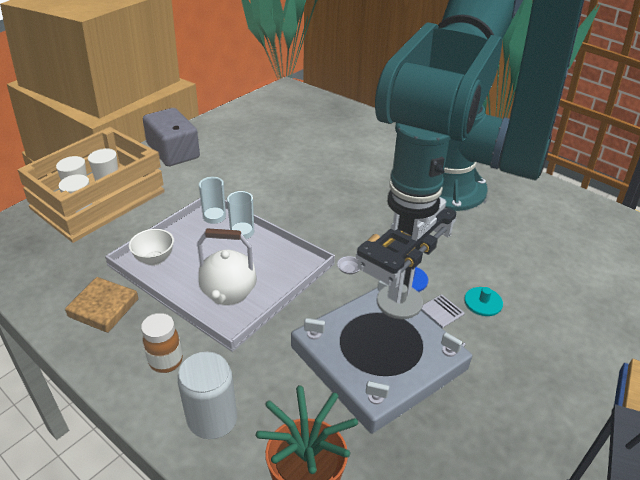

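```bash
python3 -m handwheel '{"delta_pos":[[-4,40,-30],[-5,40,-30],[-6,45,-10],[-7,45,0],[-7,45,0],[-7,45,0],[-7,43,0],[0,0,0]],"rotation":[[0,0,0],[0,0,0],[0,0,0],[0,0,0],[0,0,0],[0,0,0],[0,0,0],[0,0,0]],"claw":[1,1,1,1,1,1,1,1]}'
python3 -m handwheel '{"delta_pos":[[0,0,30],[0,0,30],[0,0,30],[0,0,30],[0,0,20],[0,0,10],[0,0,8],[0,0,0]],"rotation":[[0,0,0],[0,0,0],[0,0,0],[0,0,0],[0,0,0],[0,0,0],[0,0,0],[0,0,0]],"claw":[1,1,1,1,1,1,1,1]}'

```

```text
time: 21.7
tool_pos: [0.4754, -0.1217, 0.1907]
ee_rot: [3.142, 0.001, -0.008]
wrist_force: [0.8, -0.1, -0.5]
width: 0.0193
time: 22.7
tool_pos: [0.4763, -0.1192, 0.0334]
ee_rot: [-3.141, 0.0, -0.003]
wrist_force: [-0.4, 0.5, 1.0]
width: 0.0192
```

```bash
python3 -m handwheel '{"delta_pos":[[0,0,6],[0,0,5],[0,0,3],[0,0,2],[0,0,1],[0,0,0],[0,0,0],[0,0,0]],"rotation":[[0,0,0],[0,0,0],[0,0,0],[0,0,0],[0,0,0],[0,0,0],[0,0,0],[0,0,0]],"claw":[1,1,1,1,1,1,1,1]}'
python3 -c "
from h import *
snap('wrist','w8.png')"
```

```text
time: 23.7
tool_pos: [0.4762, -0.1195, 0.0168]
ee_rot: [3.141, 0.0, -0.003]
wrist_force: [-1.7, 0.5, 3.8]
width: 0.0193
```

View pics/w8.png

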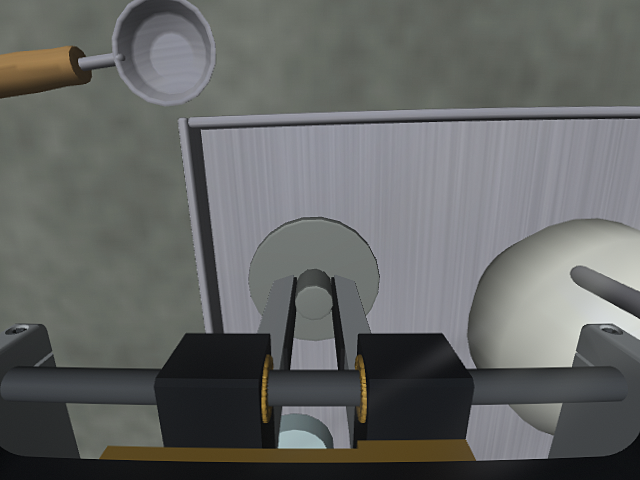

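```bash
python3 -m handwheel '{"delta_pos":[[0,0,0],[0,0,0],[0,0,0],[0,0,0],[0,0,-20],[0,0,-40],[0,0,-50],[0,0,-50]],"rotation":[[0,0,0],[0,0,0],[0,0,0],[0,0,0],[0,0,0],[0,0,0],[0,0,0],[0,0,0]],"claw":[-0.1,-0.1,-0.1,-0.1,-0.1,-0.1,-0.1,-0.1]}'
python3 - <<'E'
from h import *
plan(.464,.128,.14,.104)
E
```

```text
time: 24.75
tool_pos: [0.476, -0.1194, 0.1778]
ee_rot: [-3.142, 0.0, -0.003]
wrist_force: [0.2, -0.3, 0.1]
width: 0.0515
dist [-12.  247.4 -37.8] dyaw 0.107 rows 7 q6 end 0.17
[-1.8, -35.3, 5.4] wz -0.015
[-1.3, -35.4, 5.4] wz -0.015
[-0.7, -35.4, 5.4] wz -0.015
[-0.2, -35.4, 5.4] wz -0.015
[0.3, -35.4, 5.4] wz -0.015
[0.9, -35.4, 5.4] wz -0.015
[1.4, -35.4, 5.4] wz -0.015
```

```bash
python3 -m handwheel '{"delta_pos":[[-2,-35,2],[-1,-35,6],[-1,-36,6],[0,-36,6],[0,-36,6],[1,-35,6],[1,-35,6],[0,0,0]],"rotation":[[0,0,-0.015],[0,0,-0.015],[0,0,-0.015],[0,0,-0.015],[0,0,-0.015],[0,0,-0.015],[0,0,-0.015],[0,0,0]],"claw":[0.15,0.15,0.15,0.15,0.15,0.15,0.15,0.15]}'
python3 - <<'E'
from h import *
plan(.464,.128,.062,.104)
snap('wrist','w9.png');snap('top','t9.png');snap('scene','s9.png')
E
```

```text
time: 25.75
tool_pos: [0.4632, 0.1299, 0.1378]
ee_rot: [-3.142, 0.001, 0.106]
wrist_force: [0.1, -0.7, -0.3]
width: 0.04
dist [  0.8  -1.9 -75.8] dyaw -0.002 rows 7 q6 end 0.17
[0.1, 0.3, 10.8] wz 0.0
[0.1, 0.3, 10.8] wz 0.0
[0.1, 0.3, 10.8] wz 0.0
[0.1, 0.3, 10.8] wz 0.0
[0.1, 0.3, 10.8] wz 0.0
[0.1, 0.3, 10.8] wz 0.0
[0.1, 0.3, 10.8] wz 0.0
```

View pics/w9.png

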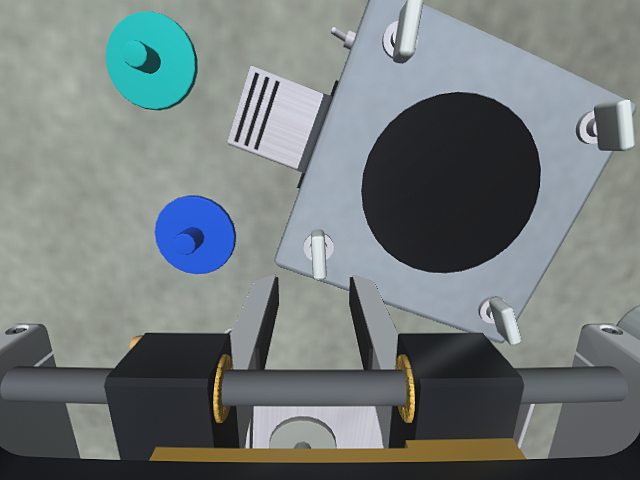

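View pics/s9.png

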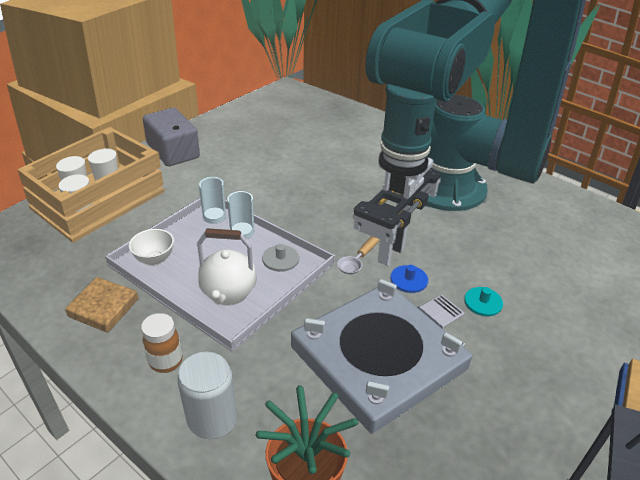

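```bash
python3 - <<'E'
from h import *
w=load('w9.png');cv2.imwrite('pics/c9.png',cv2.resize(w['color'][200:350,260:540,::-1],None,fx=2.8,fy=2.8))
E
python3 -m handwheel '{"delta_pos":[[0,1,13],[0,1,13],[0,0,13],[0,0,13],[0,0,12],[0,0,8],[0,0,4],[0,0,0]],"rotation":[[0,0,0],[0,0,0],[0,0,0],[0,0,0],[0,0,0],[0,0,0],[0,0,0],[0,0,0]],"claw":[0.15,0.15,0.15,0.15,0.15,0.15,0.15,0.15]}'
python3 -m handwheel '{"delta_pos":[[0,0,0],[0,0,0],[0,0,0],[0,0,0],[0,0,0],[0,0,0],[0,0,0],[0,0,0]],"rotation":[[0,0,0],[0,0,0],[0,0,0],[0,0,0],[0,0,0],[0,0,0],[0,0,0],[0,0,0]],"claw":[1,1,1,1,1,1,1,1]}'
python3 -c "
from h import *
snap('wrist','w10.png');plan(.464,.128,.062,-1.874)"
```

```text
time: 26.9
tool_pos: [0.464, 0.1264, 0.0623]
ee_rot: [3.141, 0.0, 0.102]
wrist_force: [1.3, -0.1, -0.4]
width: 0.0404
time: 27.9
tool_pos: [0.4669, 0.1263, 0.0629]
ee_rot: [3.141, -0.007, 0.102]
wrist_force: [6.7, 0.3, -4.7]
width: 0.0099
dist [-2.9  1.6 -0.9] dyaw -1.976 rows 15 q6 end 2.14
[-0.2, -0.1, 0.1] wz 0.132
[-0.2, -0.1, 0.1] wz 0.132
[-0.2, -0.1, 0.1] wz 0.132
[-0.2, -0.0, 0.1] wz 0.132
[-0.2, -0.0, 0.1] wz 0.132
[-0.2, 0.0, 0.1] wz 0.132
[-0.2, 0.0, 0.1] wz 0.132
[-0.2, 0.1, 0.1] wz 0.132
[-0.2, 0.1, 0.1] wz 0.132
[-0.2, 0.1, 0.1] wz 0.132
[-0.2, 0.1, 0.1] wz 0.132
[-0.1, 0.2, 0.1] wz 0.132
[-0.1, 0.2, 0.1] wz 0.132
[-0.1, 0.2, 0.1] wz 0.132
[-0.1, 0.2, 0.1] wz 0.132
```

View pics/w10.png

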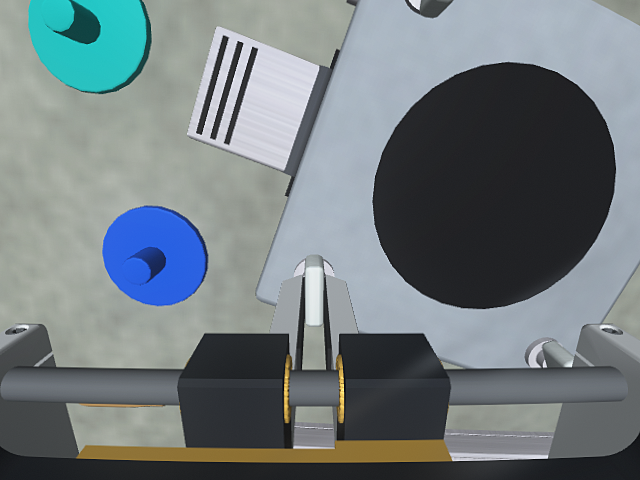

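```bash
python3 -m handwheel '{"delta_pos":[[3,0,0],[0,0,0],[0,0,0],[0,0,0],[0,0,0],[0,0,0],[0,0,0],[0,0,0]],"rotation":[[0,0,0],[0,0,0.17],[0,0,0.17],[0,0,0.17],[0,0,0.17],[0,0,0.17],[0,0,0.17],[0,0,0.17]],"claw":[1,1,1,1,1,1,1,1]}'
python3 -m handwheel '{"delta_pos":[[0,0,0],[0,0,0],[0,0,0],[0,0,0],[0,0,0],[0,0,0],[0,0,0],[0,0,0]],"rotation":[[0,0,0.17],[0,0,0.17],[0,0,0.17],[0,0,0.1],[0,0,0.1],[0,0,0],[0,0,0],[0,0,0]],"claw":[1,1,1,1,1,1,1,1]}'
python3 -c "
from h import *
print(robot.get_obs())"
```

```text
time: 28.95
tool_pos: [0.4631, 0.1285, 0.0629]
ee_rot: [3.135, 0.007, -1.093]
wrist_force: [-9.9, 3.8, 8.5]
width: 0.0094
time: 29.95
tool_pos: [0.4628, 0.1312, 0.0629]
ee_rot: [3.131, 0.007, -1.797]
wrist_force: [-9.9, 9.6, 8.8]
width: 0.0094
{'time': 29.95, 'joint_positions': array([0.15081469, 0.01355541, 1.73625665, 0.01035613, 1.39963831,
       1.9456316 ]), 'qvel': array([5.91658487e-04, 6.68600345e-04, 2.27289920e-04, 1.27183512e-03,
       3.98752962e-05, 1.05242739e-03]), 'joint_torque': array([-6.06808439e+00, -2.56151444e+01, -2.90405560e+01, -3.79733875e+00,
       -2.95072004e+00, -1.90621347e-02]), 'tool_pos': array([0.46275822, 0.13119375, 0.0628671 ]), 'ee_rot': array([ 3.13054083,  0.00660283, -1.7966574 ]), 'wrist_force': array([-9.86820378,  9.56632139,  8.7534132 ]), 'wrist_torque': array([ 1.86639615,  1.87098613, -0.04129846]), 'width': 0.009449389599740312}
```

```bash
python3 -m handwheel '{"delta_pos":[[-6,1,0],[0,0,0],[0,0,0],[0,0,0],[0,0,0],[0,0,0],[0,0,0],[0,0,0]],"rotation":[[0,0,0],[0,0,0],[0,0,0.05],[0,0,0.05],[0,0,0.05],[0,0,0],[0,0,0],[0,0,0]],"claw":[1,1,1,1,1,1,1,1]}'
python3 -c "
from h import *
o=robot.get_obs();print(o['wrist_torque'],o['wrist_force'],o['ee_rot'],o['joint_torque'][5],o['joint_positions'])"
```

```text
time: 30.95
tool_pos: [0.4629, 0.1315, 0.0628]
ee_rot: [3.133, -0.007, -1.946]
wrist_force: [-11.0, -3.8, 10.5]
width: 0.0109
[-0.64591767  2.05117542  0.58831409] [-11.02826526  -3.81632851  10.52398561] [ 3.1332259  -0.00698652 -1.94576829] 0.601239837706089 [ 1.60212472e-01  1.75865819e-02  1.73232603e+00 -1.76736288e-03
  1.40244027e+00  2.10631551e+00]
```

```bash
python3 -m handwheel '{"delta_pos":[[0,0,0],[0,0,0],[0,0,0],[0,0,-10],[0,0,-25],[0,0,-25],[0,0,-15],[0,0,0]],"rotation":[[0,0,0],[0,0,0],[0,0,0],[0,0,0],[0,0,-0.05],[0,0,-0.05],[0,0,0],[0,0,0]],"claw":[0.15,0.15,0.15,0.15,0.15,0.15,0.15,0.15]}'
python3 -c "
from h import *
snap('scene','s11.png');snap('wrist','w11.png')
plan(.619,.088,.14,.406)"
```

```text
time: 31.95
tool_pos: [0.4684, 0.1329, 0.139]
ee_rot: [-3.139, 0.001, -1.849]
wrist_force: [0.2, -0.1, 0.3]
width: 0.0397
dist [152.  -44.6   3.2] dyaw 2.254 rows 15 q6 end -0.26
[0.1, -10.6, -0.2] wz -0.15
[1.7, -10.4, -0.2] wz -0.15
[3.2, -10.1, -0.2] wz -0.15
[4.7, -9.5, -0.2] wz -0.15
[6.0, -8.7, -0.2] wz -0.15
[7.3, -7.7, -0.2] wz -0.15
[8.3, -6.5, -0.2] wz -0.15
[9.2, -5.2, -0.2] wz -0.15
[9.9, -3.7, -0.2] wz -0.15
[10.3, -2.2, -0.2] wz -0.15
[10.5, -0.6, -0.2] wz -0.15
[10.5, 1.0, -0.2] wz -0.15
[10.3, 2.5, -0.2] wz -0.15
[9.8, 4.0, -0.2] wz -0.15
[9.1, 5.4, -0.2] wz -0.15
```

View pics/w11.png

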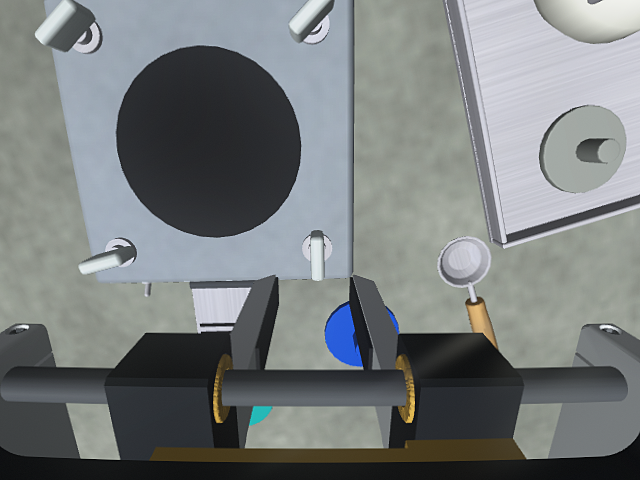

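View pics/s11.png

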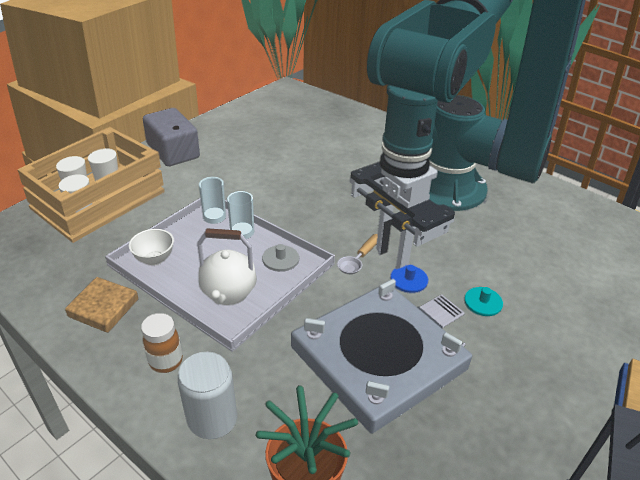

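```bash
python3 - <<'E'
from h import *
w=load('w11.png')
print('fr',onplane(w,317.5,234,.083),onplane(w,318,278,.083), 'bases z.05: fr',onplane(w,317,248,.054),'fl',onplane(w,122,251,.054),'br',onplane(w,316,26,.054))
# disc bottom centre
print('disc', onplane(w,209,141,.05))
t=load('t9.png'); 
def disc(s):
    g=s['color'].max(2); m=(g<45).astype('uint8'); 
    n,l,st,c=cv2.connectedComponentsWithStats(m); return [(st[i],c[i]) for i in range(1,n) if st[i][4]>1500]
for f in('t9.png','w9.png','w11.png','s11.png'):
    s=load(f)
    for st,c in disc(s): 
        p=onplane(s,c[0],c[1],.05); 
        if abs(p[0]-.56)<.03: print(f,c,st,p)
E
```

```text
fr [0.48606308 0.12445563 0.083     ] [0.45413133 0.1330826  0.083     ] bases z.05: fr [0.46782067 0.12971708 0.054     ] fl [0.50859937 0.28226905 0.054     ] br [0.6204622  0.08727477 0.054     ]
disc [0.56939984 0.18509575 0.05      ]
w9.png [450.67334774 182.17102736] [  362    92   178   181 24996] [0.56441601 0.19167366 0.05      ]
w11.png [198.49689799 131.17082672] [ 145   80  107  106 6931] [0.57826942 0.19020573 0.05      ]
```

```bash
python3 -m handwheel '{"delta_pos":[[0,-11,0],[2,-10,0],[3,-10,0],[5,-10,0],[6,-9,0],[7,-8,0],[8,-7,0],[9,-5,0]],"rotation":[[0,0,-0.15],[0,0,-0.15],[0,0,-0.15],[0,0,-0.15],[0,0,-0.15],[0,0,-0.15],[0,0,-0.15],[0,0,-0.15]],"claw":[0.15,0.15,0.15,0.15,0.15,0.15,0.15,0.15]}'
python3 -m handwheel '{"delta_pos":[[10,-4,0],[10,-2,0],[11,-1,0],[11,1,0],[10,2,0],[10,4,0],[9,5,0],[0,0,0]],"rotation":[[0,0,-0.15],[0,0,-0.15],[0,0,-0.15],[0,0,-0.15],[0,0,-0.15],[0,0,-0.15],[0,0,-0.15],[0,0,0]],"claw":[0.15,0.15,0.15,0.15,0.15,0.15,0.15,0.15]}'
python3 -c "
from h import *
snap('wrist','w12.png')
plan(.6215,.089,.062,.406)"
```

```text
time: 33.05
tool_pos: [0.5488, 0.1095, 0.1356]
ee_rot: [3.139, 0.002, -0.643]
wrist_force: [-0.2, 0.2, 0.6]
width: 0.04
time: 34.05
tool_pos: [0.6205, 0.0896, 0.1355]
ee_rot: [-3.141, 0.003, 0.4]
wrist_force: [0.1, -0.3, 1.2]
width: 0.0397
dist [  1.2  -0.7 -73.8] dyaw 0.007 rows 7 q6 end -0.26
[0.1, 0.2, 10.5] wz -0.001
[0.1, 0.2, 10.5] wz -0.001
[0.1, 0.2, 10.5] wz -0.001
[0.1, 0.2, 10.5] wz -0.001
[0.1, 0.2, 10.5] wz -0.001
[0.1, 0.2, 10.5] wz -0.001
[0.1, 0.2, 10.5] wz -0.001
```

View pics/w12.png

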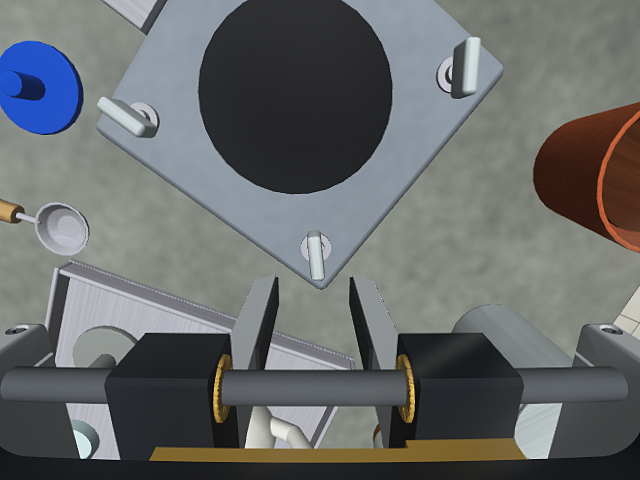

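```bash
python3 -m handwheel '{"delta_pos":[[1,0,13],[0,0,13],[0,0,13],[0,0,13],[0,0,12],[0,0,7],[0,0,3],[0,0,0]],"rotation":[[0,0,0],[0,0,0],[0,0,0],[0,0,0],[0,0,0],[0,0,0],[0,0,0],[0,0,0]],"claw":[0.15,0.15,0.15,0.15,0.15,0.15,0.15,0.15]}'
python3 -m handwheel '{"delta_pos":[[0,0,0],[0,0,0],[0,0,0],[0,0,0],[0,0,0],[0,0,0],[0,0,0],[0,0,0]],"rotation":[[0,0,0],[0,0,0],[0,0,0],[0,0,0],[0,0,0],[0,0,0],[0,0,0],[0,0,0]],"claw":[1,1,1,1,1,1,1,1]}'
python3 -c "
from h import *
plan(.6215,.089,.062,-1.824)"|head -1
```

```text
time: 35.1
tool_pos: [0.622, 0.0902, 0.0635]
ee_rot: [3.141, -0.0, 0.402]
wrist_force: [0.5, -0.5, 0.5]
width: 0.0401
time: 36.1
tool_pos: [0.6217, 0.0902, 0.0637]
ee_rot: [-3.141, 0.0, 0.402]
wrist_force: [-4.1, -0.0, 4.1]
width: 0.0099
dist [-0.2 -1.2 -1.7] dyaw -2.226 rows 15 q6 end 1.97
```

```bash
python3 -m handwheel '{"delta_pos":[[0,0,0],[0,0,0],[0,0,0],[0,0,0],[0,0,0],[0,0,0],[0,0,0],[0,0,0]],"rotation":[[0,0,0.17],[0,0,0.17],[0,0,0.17],[0,0,0.17],[0,0,0.17],[0,0,0.17],[0,0,0.17],[0,0,0.17]],"claw":[1,1,1,1,1,1,1,1]}'
python3 -m handwheel '{"delta_pos":[[0,0,0],[0,0,0],[0,0,0],[0,0,0],[0,0,0],[0,0,0],[0,0,0],[0,0,0]],"rotation":[[0,0,0.17],[0,0,0.17],[0,0,0.17],[0,0,0.17],[0,0,0.17],[0,0,0.07],[0,0,0.07],[0,0,0]],"claw":[1,1,1,1,1,1,1,1]}'
python3 -c "
from h import *
o=robot.get_obs();print(o['wrist_torque'],o['ee_rot'])"
```

```text
time: 37.1
tool_pos: [0.6213, 0.0903, 0.0637]
ee_rot: [3.141, 0.001, -0.963]
wrist_force: [-4.6, 0.1, 4.3]
width: 0.0099
time: 38.1
tool_pos: [0.6213, 0.0905, 0.0637]
ee_rot: [3.14, -0.0, -1.946]
wrist_force: [-5.3, -1.1, 5.2]
width: 0.0107
[0.07019529 0.99647168 0.54165214] [ 3.14045410e+00 -3.91879464e-04 -1.94590368e+00]
```

```bash
python3 -m handwheel '{"delta_pos":[[0,0,0],[0,0,0],[0,0,0],[0,0,-10],[0,0,-25],[0,0,-25],[0,0,-15],[0,0,0]],"rotation":[[0,0,0],[0,0,0],[0,0,0],[0,0,0],[0,0,-0.05],[0,0,-0.05],[0,0,0],[0,0,0]],"claw":[0.15,0.15,0.15,0.15,0.15,0.15,0.15,0.15]}'
python3 -c "
from h import *
snap('wrist','w13.png')
plan(.662,.2445,.137,.302)"
```

```text
time: 39.1
tool_pos: [0.6229, 0.0902, 0.1404]
ee_rot: [-3.138, 0.001, -1.849]
wrist_force: [-0.5, -0.6, -0.0]
width: 0.0404
dist [ 39.9 154.3  -1.9] dyaw 2.151 rows 15 q6 end 0.05
[-10.6, 0.3, 0.1] wz -0.143
[-10.6, -1.3, 0.1] wz -0.143
[-10.3, -2.7, 0.1] wz -0.143
[-9.8, -4.2, 0.1] wz -0.143
[-9.1, -5.5, 0.1] wz -0.143
[-8.2, -6.8, 0.1] wz -0.143
[-7.1, -7.9, 0.1] wz -0.143
[-5.9, -8.8, 0.1] wz -0.143
[-4.6, -9.6, 0.1] wz -0.143
[-3.2, -10.1, 0.1] wz -0.143
[-1.7, -10.5, 0.1] wz -0.143
[-0.2, -10.6, 0.1] wz -0.143
[1.3, -10.5, 0.1] wz -0.143
[2.8, -10.2, 0.1] wz -0.143
[4.2, -9.7, 0.1] wz -0.143
```

View pics/w13.png

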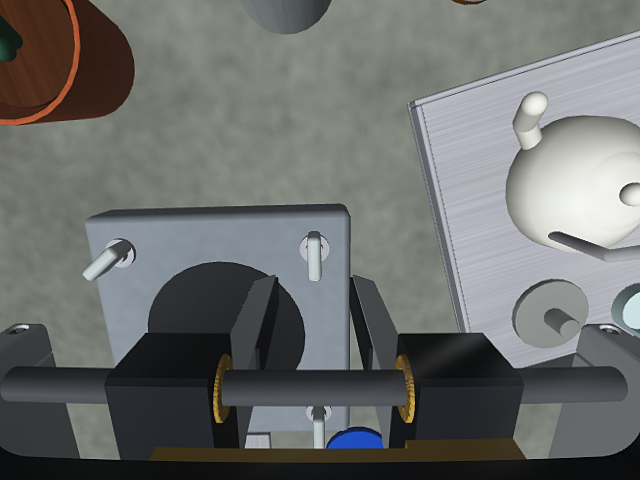

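```bash
python3 - <<'E'
from h import *
s=load('t9.png');q=load('s9.png')
for u,v in((205,72),(210,100),(180,90),(196,26),(171,58)):
    print((u,v),[np.round(onplane(s,u,v,z)[:2],3) for z in(0,.08,.15)])
print([proj(q,(.662,.244,.16)),proj(q,(.75,.27,.16))])
for u,v in((307,460),(262,450),(350,460),(306,395),(260,433)):
    print((u,v),[np.round(onplane(q,u,v,z)[:2],3) for z in(0,.08,.15)])
E
```

```text
(205, 72) [array([0.859, 0.258]), array([0.816, 0.235]), array([0.78 , 0.215])]
(210, 100) [array([0.791, 0.244]), array([0.754, 0.222]), array([0.722, 0.203])]
(180, 90) [array([0.817, 0.313]), array([0.779, 0.286]), array([0.745, 0.262])]
(196, 26) [array([0.976, 0.286]), array([0.925, 0.261]), array([0.88 , 0.239])]
(171, 58) [array([0.897, 0.339]), array([0.852, 0.31 ]), array([0.813, 0.284])]
[array([381.55084917, 350.66950977]), array([359.29401937, 400.55110456])]
(307, 460) [array([0.787, 0.216]), array([0.823, 0.245]), array([0.855, 0.27 ])]
(262, 450) [array([0.818, 0.154]), array([0.851, 0.189]), array([0.88, 0.22])]
(350, 460) [array([0.746, 0.265]), array([0.786, 0.289]), array([0.822, 0.31 ])]
(306, 395) [array([0.696, 0.138]), array([0.742, 0.175]), array([0.782, 0.208])]
(260, 433) [array([0.798, 0.131]), array([0.833, 0.169]), array([0.864, 0.202])]
```

View pics/t9.png

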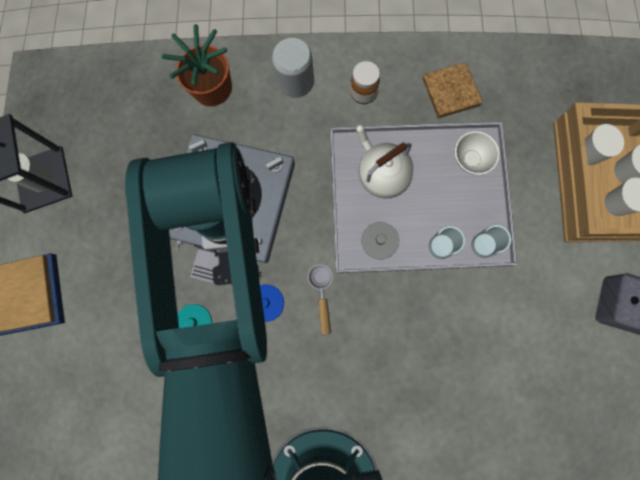

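```bash
python3 -m handwheel '{"delta_pos":[[-11,0,0],[-11,-1,0],[-10,-3,0],[-10,-4,0],[-9,-5,0],[-8,-7,0],[-7,-8,0],[-6,-9,0]],"rotation":[[0,0,-0.143],[0,0,-0.143],[0,0,-0.143],[0,0,-0.143],[0,0,-0.143],[0,0,-0.143],[0,0,-0.143],[0,0,-0.143]],"claw":[0.15,0.15,0.15,0.15,0.15,0.15,0.15,0.15]}'
python3 -m handwheel '{"delta_pos":[[-5,-10,0],[-3,-10,0],[-2,-10,0],[0,-11,0],[1,-10,0],[3,-10,0],[4,-10,0],[0,0,0]],"rotation":[[0,0,-0.143],[0,0,-0.143],[0,0,-0.143],[0,0,-0.143],[0,0,-0.143],[0,0,-0.143],[0,0,-0.15],[0,0,0]],"claw":[0.15,0.15,0.15,0.15,0.15,0.15,0.15,0.15]}'
python3 -c "
from h import *
snap('wrist','w14.png')
plan(.662,.2445,.062,.302)"
```

```text
time: 40.15
tool_pos: [0.6427, 0.1732, 0.1363]
ee_rot: [3.139, 0.002, -0.7]
wrist_force: [-1.2, 0.5, -0.0]
width: 0.0399
time: 41.15
tool_pos: [0.661, 0.2452, 0.1363]
ee_rot: [-3.142, 0.003, 0.303]
wrist_force: [0.8, -0.1, 1.0]
width: 0.0397
dist [  0.9  -0.2 -74.7] dyaw 0.0 rows 7 q6 end 0.05
[0.1, 0.1, 10.7] wz -0.0
[0.1, 0.1, 10.7] wz -0.0
[0.1, 0.1, 10.7] wz -0.0
[0.1, 0.1, 10.7] wz -0.0
[0.1, 0.1, 10.7] wz -0.0
[0.1, 0.1, 10.7] wz -0.0
[0.1, 0.1, 10.7] wz -0.0
```

View pics/w14.png

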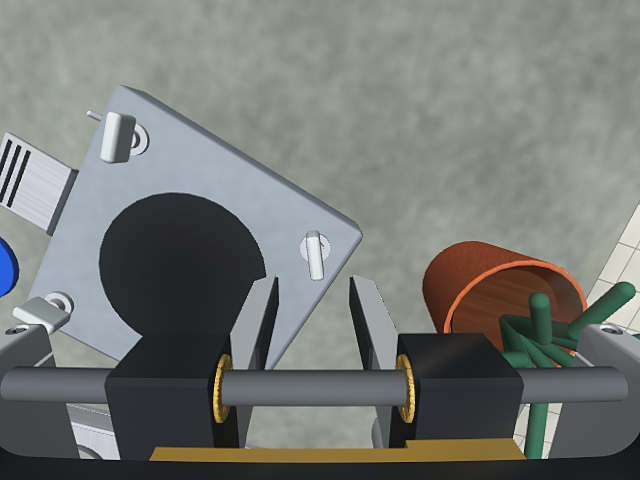

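```bash
python3 -m handwheel '{"delta_pos":[[1,0,13],[0,0,13],[0,0,13],[0,0,13],[0,0,12],[0,0,7],[0,0,3],[0,0,0]],"rotation":[[0,0,0],[0,0,0],[0,0,0],[0,0,0],[0,0,0],[0,0,0],[0,0,0],[0,0,0]],"claw":[0.15,0.15,0.15,0.15,0.15,0.15,0.15,0.15]}'
python3 -m handwheel '{"delta_pos":[[0,0,0],[0,0,0],[0,0,0],[0,0,0],[0,0,0],[0,0,0],[0,0,0],[0,0,0]],"rotation":[[0,0,0],[0,0,0],[0,0,0],[0,0,0],[0,0,0],[0,0,0],[0,0,0],[0,0,0]],"claw":[1,1,1,1,1,1,1,1]}'
python3 -c "
from h import *
plan(.662,.2445,.062,-1.824)"|head -1
```

```text
time: 42.2
tool_pos: [0.6628, 0.2451, 0.0646]
ee_rot: [3.142, -0.0, 0.304]
wrist_force: [-0.1, 0.6, 0.3]
width: 0.0402
time: 43.2
tool_pos: [0.6617, 0.245, 0.0648]
ee_rot: [-3.141, 0.002, 0.304]
wrist_force: [-5.5, -1.2, 4.4]
width: 0.0097
dist [ 0.3 -0.5 -2.8] dyaw -2.128 rows 15 q6 end 2.18
```

```bash
python3 -m handwheel '{"delta_pos":[[-1,0,0],[0,0,0],[0,0,0],[0,0,0],[0,0,0],[0,0,0],[0,0,0],[0,0,0]],"rotation":[[0,0,0.17],[0,0,0.17],[0,0,0.17],[0,0,0.17],[0,0,0.17],[0,0,0.17],[0,0,0.17],[0,0,0.17]],"claw":[1,1,1,1,1,1,1,1]}'
python3 -m handwheel '{"delta_pos":[[0,0,0],[0,0,0],[0,0,0],[0,0,0],[0,0,0],[0,0,0],[0,0,0],[0,0,0]],"rotation":[[0,0,0.17],[0,0,0.17],[0,0,0.17],[0,0,0.17],[0,0,0.07],[0,0,0.07],[0,0,0.07],[0,0,0]],"claw":[1,1,1,1,1,1,1,1]}'
python3 -c "
from h import *
o=robot.get_obs();print(o['wrist_torque'],o['ee_rot'])"
```

```text
time: 44.2
tool_pos: [0.6612, 0.2452, 0.0647]
ee_rot: [3.141, 0.001, -1.061]
wrist_force: [-4.9, 0.7, 2.9]
width: 0.0102
time: 45.2
tool_pos: [0.6613, 0.2454, 0.0648]
ee_rot: [3.141, 0.0, -1.944]
wrist_force: [-5.4, 0.1, 3.3]
width: 0.0105
[0.18167224 0.85846976 0.47637803] [ 3.14079740e+00  3.35081860e-04 -1.94379736e+00]
```

```bash
python3 -m handwheel '{"delta_pos":[[0,0,0],[0,0,0],[0,0,0],[0,0,-10],[0,0,-25],[0,0,-25],[0,0,-15],[0,0,0]],"rotation":[[0,0,0],[0,0,0],[0,0,0],[0,0,0],[0,0,-0.05],[0,0,-0.05],[0,0,0],[0,0,0]],"claw":[0.15,0.15,0.15,0.15,0.15,0.15,0.15,0.15]}'
python3 -c "
from h import *
snap('wrist','w15.png')
plan(.5065,.2845,.137,-.013)"
```

```text
time: 46.2
tool_pos: [0.6628, 0.245, 0.1417]
ee_rot: [-3.138, 0.002, -1.847]
wrist_force: [-0.7, -0.5, 1.1]
width: 0.04
dist [-155.5   39.7   -2.9] dyaw 1.834 rows 15 q6 end 0.52
[0.3, 10.7, 0.2] wz -0.122
[-1.0, 10.6, 0.2] wz -0.122
[-2.3, 10.4, 0.2] wz -0.122
[-3.6, 10.1, 0.2] wz -0.122
[-4.8, 9.6, 0.2] wz -0.122
[-5.9, 8.9, 0.2] wz -0.122
[-7.0, 8.1, 0.2] wz -0.122
[-7.9, 7.2, 0.2] wz -0.122
[-8.7, 6.2, 0.2] wz -0.122
[-9.4, 5.1, 0.2] wz -0.122
[-10.0, 3.9, 0.2] wz -0.122
[-10.4, 2.7, 0.2] wz -0.122
[-10.6, 1.4, 0.2] wz -0.122
[-10.7, 0.1, 0.2] wz -0.122
[-10.6, -1.2, 0.2] wz -0.122
```

View pics/w15.png

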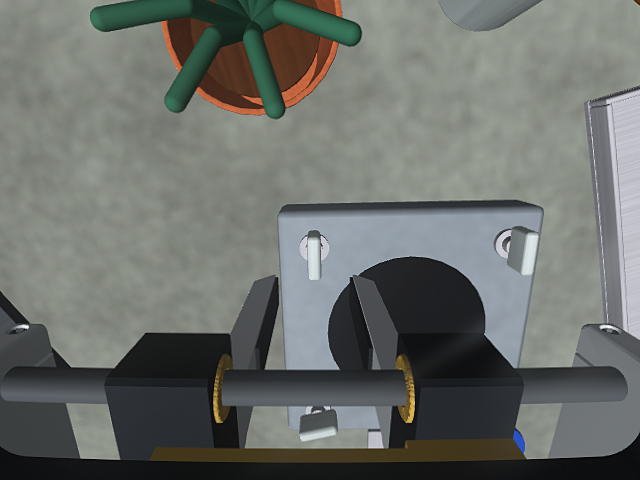

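Back-left wing is now straight too (x≈314, parallel to the left edge). Last knob, front left.

```bash
python3 -m handwheel '{"delta_pos":[[0,11,0],[-1,11,0],[-2,10,0],[-4,10,0],[-5,10,0],[-6,9,0],[-7,8,0],[-8,7,0]],"rotation":[[0,0,-0.122],[0,0,-0.122],[0,0,-0.122],[0,0,-0.122],[0,0,-0.122],[0,0,-0.122],[0,0,-0.122],[0,0,-0.122]],"claw":[0.15,0.15,0.15,0.15,0.15,0.15,0.15,0.15]}'
python3 -m handwheel '{"delta_pos":[[-9,6,0],[-9,5,0],[-10,4,0],[-10,3,0],[-11,1,0],[-11,0,0],[-11,-1,0],[0,0,0]],"rotation":[[0,0,-0.122],[0,0,-0.122],[0,0,-0.122],[0,0,-0.122],[0,0,-0.122],[0,0,-0.122],[0,0,-0.122],[0,0,0]],"claw":[0.15,0.15,0.15,0.15,0.15,0.15,0.15,0.15]}'
python3 -c "
from h import *
snap('wrist','w16.png')
plan(.5065,.2845,.062,-.013)"
```

```text
time: 47.25
tool_pos: [0.5772, 0.2667, 0.1374]
ee_rot: [3.138, 0.001, -0.866]
wrist_force: [0.1, 0.3, -0.4]
width: 0.0399
time: 48.25
tool_pos: [0.5042, 0.2856, 0.138]
ee_rot: [3.14, 0.002, -0.017]
wrist_force: [0.2, 0.1, -0.2]
width: 0.0401
dist [  1.7  -1.  -76.2] dyaw 0.005 rows 7 q6 end 0.52
[0.2, 0.1, 10.9] wz -0.001
[0.2, 0.1, 10.9] wz -0.001
[0.2, 0.1, 10.9] wz -0.001
[0.2, 0.1, 10.9] wz -0.001
[0.2, 0.1, 10.9] wz -0.001
[0.2, 0.1, 10.9] wz -0.001
[0.2, 0.1, 10.9] wz -0.001
```

View pics/w16.png

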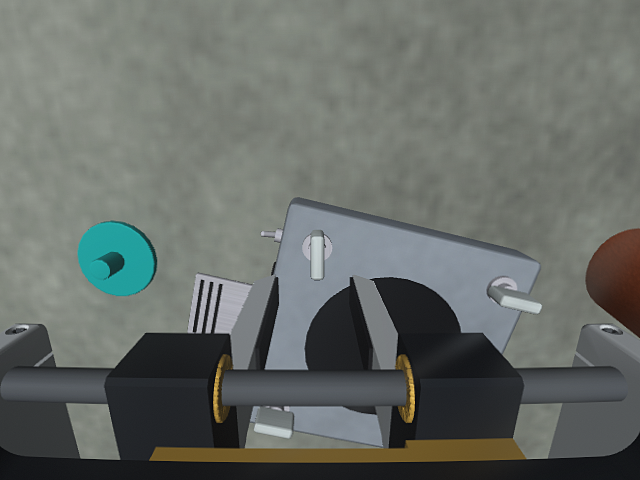

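```bash
python3 -m handwheel '{"delta_pos":[[2,0,13],[0,0,13],[0,0,13],[0,0,13],[0,0,12],[0,0,7],[0,0,3],[0,0,0]],"rotation":[[0,0,0],[0,0,0],[0,0,0],[0,0,0],[0,0,0],[0,0,0],[0,0,0],[0,0,0]],"claw":[0.15,0.15,0.15,0.15,0.15,0.15,0.15,0.15]}'
python3 -m handwheel '{"delta_pos":[[0,0,0],[0,0,0],[0,0,0],[0,0,0],[0,0,0],[0,0,0],[0,0,0],[0,0,0]],"rotation":[[0,0,0],[0,0,0],[0,0,0],[0,0,0],[0,0,0],[0,0,0],[0,0,0],[0,0,0]],"claw":[1,1,1,1,1,1,1,1]}'
python3 -m handwheel '{"delta_pos":[[0,0,0],[0,0,0],[0,0,0],[0,0,0],[0,0,0],[0,0,0],[0,0,0],[0,0,0]],"rotation":[[0,0,0.17],[0,0,0.17],[0,0,0.17],[0,0,0.17],[0,0,0.17],[0,0,0.17],[0,0,0.17],[0,0,0.17]],"claw":[1,1,1,1,1,1,1,1]}'
python3 -m handwheel '{"delta_pos":[[0,0,0],[0,0,0],[0,0,0],[0,0,0],[0,0,0],[0,0,0],[0,0,0],[0,0,0]],"rotation":[[0,0,0.15],[0,0,0.15],[0,0,0.1],[0,0,0.1],[0,0,0.06],[0,0,0],[0,0,0],[0,0,0]],"claw":[1,1,1,1,1,1,1,1]}'
python3 -c "
from h import *
o=robot.get_obs();print(o['wrist_torque'],o['ee_rot'],o['joint_positions'])"
```

```text
time: 49.3
tool_pos: [0.5075, 0.2858, 0.0656]
ee_rot: [-3.142, -0.0, -0.016]
wrist_force: [0.4, 0.2, -0.5]
width: 0.04
time: 50.3
tool_pos: [0.5067, 0.2858, 0.0657]
ee_rot: [3.141, 0.001, -0.016]
wrist_force: [-5.2, -0.4, 4.3]
width: 0.0098
time: 51.3
tool_pos: [0.5071, 0.2854, 0.0657]
ee_rot: [3.141, -0.001, -1.381]
wrist_force: [-4.4, -1.5, 4.2]
width: 0.0097
time: 52.3
tool_pos: [0.5071, 0.2853, 0.0657]
ee_rot: [-3.142, -0.001, -1.934]
wrist_force: [-5.1, -2.2, 5.2]
width: 0.0102
[-0.37959647  0.94467841  0.60666428] [-3.14154605e+00 -1.27455403e-03 -1.93353669e+00] [ 4.15544881e-01  2.25030055e-01  1.49510239e+00 -9.50812588e-04
  1.42232190e+00  2.34922260e+00]
```

```bash
python3 -m handwheel '{"delta_pos":[[0,0,0],[0,0,0],[0,0,0],[0,0,-10],[0,0,-25],[0,0,-25],[0,0,-15],[0,0,0]],"rotation":[[0,0,0],[0,0,0],[0,0,0],[0,0,0],[0,0,-0.05],[0,0,-0.05],[0,0,0],[0,0,0]],"claw":[0.15,0.15,0.15,0.15,0.15,0.15,0.15,0.15]}'
python3 -c "
from h import *
snap('wrist','w17.png')
plan(.4115,.2275,.08,-1.85)"
```

```text
time: 53.3
tool_pos: [0.5083, 0.2861, 0.1423]
ee_rot: [-3.139, 0.002, -1.837]
wrist_force: [0.7, -1.1, 0.4]
width: 0.0398
dist [-96.1 -58.3 -60.8] dyaw -0.013 rows 7 q6 end 2.36
[11.6, 11.1, 8.7] wz 0.002
[11.7, 11.0, 8.7] wz 0.002
[11.7, 11.0, 8.7] wz 0.002
[11.7, 11.0, 8.7] wz 0.002
[11.7, 11.0, 8.7] wz 0.002
[11.7, 10.9, 8.7] wz 0.002
[11.8, 10.9, 8.7] wz 0.002
```

View pics/w17.png

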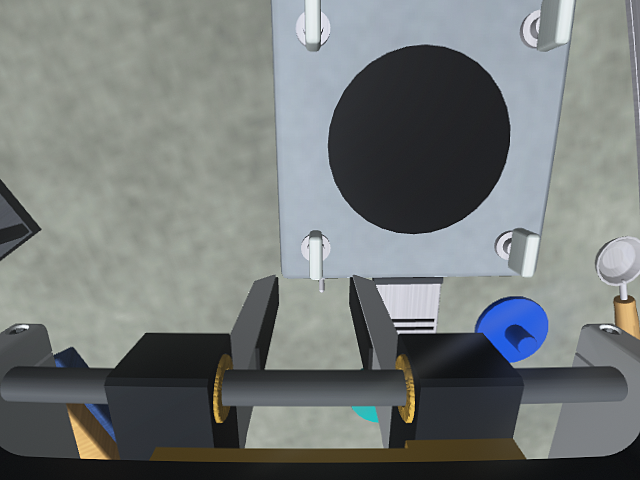

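```bash
python3 -m handwheel '{"delta_pos":[[20,19,0],[20,19,0],[20,19,0],[22,20,0],[0,0,20],[0,0,20],[0,0,20],[0,0,0]],"rotation":[[0,0,0],[0,0,0],[0,0,0],[0,0,0],[0,0,0],[0,0,0],[0,0,0],[0,0,0]],"claw":[1,1,1,1,1,1,1,1]}'
python3 -c "
from h import *
snap('wrist','w18.png');snap('scene','s18.png');o=robot.get_obs();print(o['wrist_force'])"
```

```text
time: 54.35
tool_pos: [0.4093, 0.2258, 0.0774]
ee_rot: [3.136, -0.004, -1.836]
wrist_force: [0.3, 0.1, 0.8]
width: 0.0007
[-0.0201679   0.78782507  0.55003788]
```

View pics/w18.png

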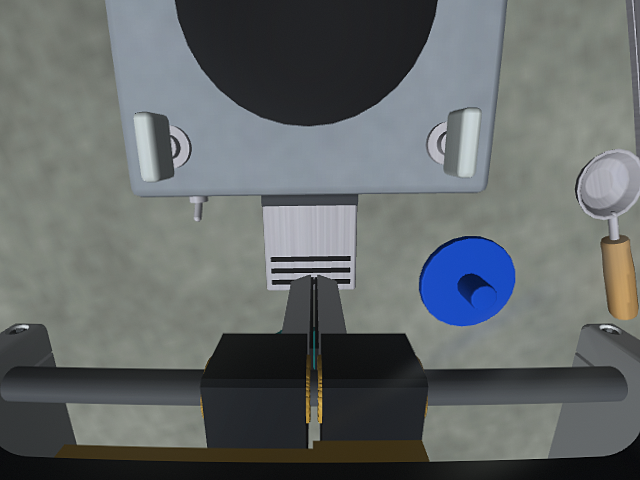

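View pics/s18.png

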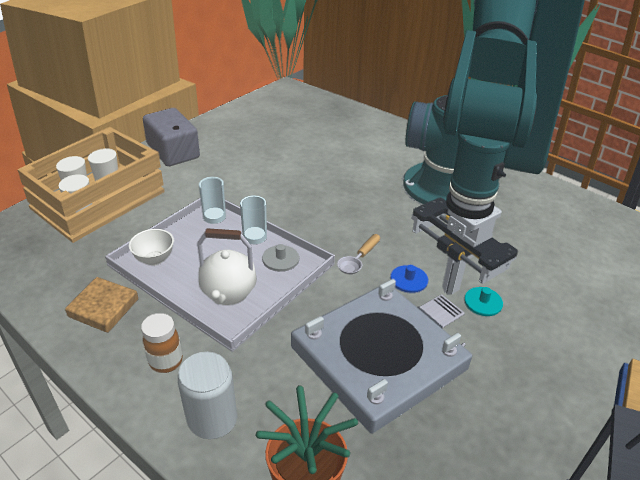

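```bash
python3 -m handwheel '{"delta_pos":[[2,0,8],[0,0,8],[0,0,8],[0,0,6],[0,0,5],[0,0,3],[0,0,0],[0,0,0]],"rotation":[[0,0,0],[0,0,0],[0,0,0],[0,0,0],[0,0,0],[0,0,0],[0,0,0],[0,0,0]],"claw":[1,1,1,1,1,1,1,1]}'
python3 -c "
from h import *
o=robot.get_obs();print(o['tool_pos'],o['wrist_force'])"
```

```text
time: 55.45
tool_pos: [0.4109, 0.2248, 0.043]
ee_rot: [3.141, -0.0, -1.836]
wrist_force: [-3.5, -1.5, 3.5]
width: 0.0008
[0.41091002 0.22479875 0.0429758 ] [-3.51592872 -1.4850281   3.51977429]
```

```bash
python3 -m handwheel '{"delta_pos":[[0,0,2],[0,0,2],[0,0,2],[0,0,2],[0,0,2],[0,0,0],[0,0,0],[0,0,0]],"rotation":[[0,0,0],[0,0,0],[0,0,0],[0,0,0],[0,0,0],[0,0,0],[0,0,0],[0,0,0]],"claw":[1,1,1,1,1,1,1,1]}'

```

```text
time: 56.45
tool_pos: [0.4116, 0.2248, 0.0337]
ee_rot: [-3.14, 0.0, -1.836]
wrist_force: [-3.7, -1.6, 8.1]
width: 0.0003
```

```bash
python3 -m handwheel '{"delta_pos":[[0,0,1],[0,0,1],[0,0,1],[0,0,1],[0,0,1],[0,0,1],[0,0,0],[0,0,0]],"rotation":[[0,0,0],[0,0,0],[0,0,0],[0,0,0],[0,0,0],[0,0,0],[0,0,0],[0,0,0]],"claw":[1,1,1,1,1,1,1,1]}'

```

```text
time: 57.45
tool_pos: [0.4122, 0.2249, 0.0311]
ee_rot: [-3.139, 0.001, -1.836]
wrist_force: [-10.1, -4.5, 24.2]
width: 0.0003
```

```bash
python3 -m handwheel '{"delta_pos":[[0,0,0],[0,0,-6],[0,0,-8],[0,0,-20],[0,0,-40],[0,0,-40],[0,0,-40],[0,0,0]],"rotation":[[0,0,0],[0,0,0],[0,0,0],[0,0,0],[0,0,0],[0,0,0],[0,0,0],[0,0,0]],"claw":[1,1,1,1,1,1,1,1]}'
python3 -c "
from h import *
snap('scene','s19.png');snap('top','t19.png');snap('wrist','w19.png')"
```

```text
time: 58.45
tool_pos: [0.4136, 0.2258, 0.184]
ee_rot: [-3.134, 0.005, -1.836]
wrist_force: [-0.3, 0.8, -0.0]
width: 0.0005
```

View pics/t19.png

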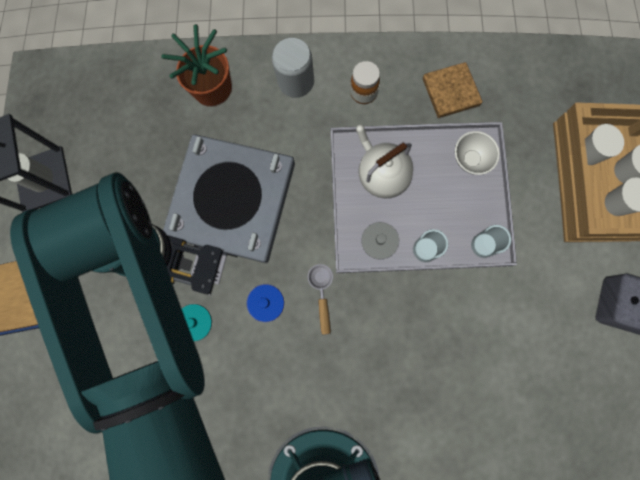

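View pics/s19.png

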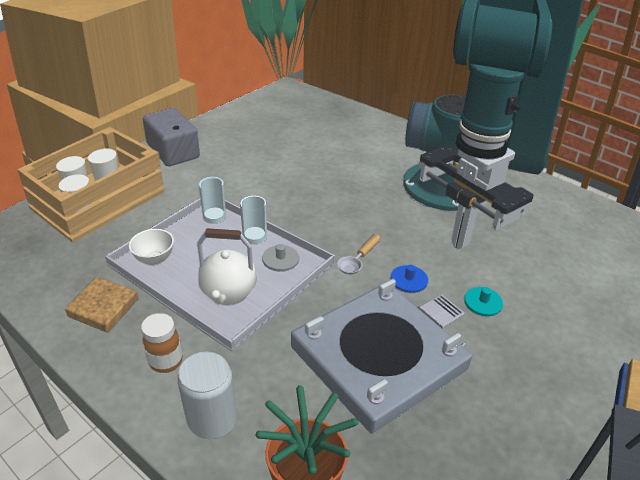

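View pics/w19.png

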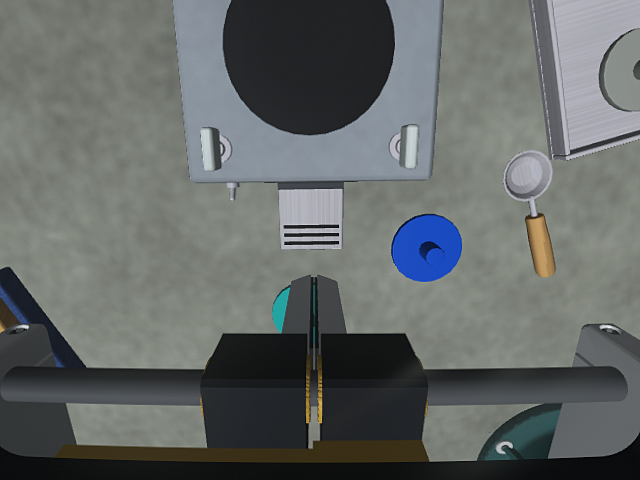

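```bash
python3 -c "
from h import *
plan(.611,-.129,.23,.62)"
```

```text
dist [ 200.4 -353.6   51.3] dyaw 2.456 rows 15 q6 end -0.83
[19.2, -19.1, -3.4] wz -0.164
[22.1, -15.7, -3.4] wz -0.164
[24.4, -11.9, -3.4] wz -0.164
[26.0, -7.7, -3.4] wz -0.164
[26.9, -3.4, -3.4] wz -0.164
[27.1, 1.0, -3.4] wz -0.164
[26.5, 5.4, -3.4] wz -0.164
[25.3, 9.7, -3.4] wz -0.164
[23.4, 13.7, -3.4] wz -0.164
[20.9, 17.3, -3.4] wz -0.164
[17.8, 20.5, -3.4] wz -0.164
[14.2, 23.1, -3.4] wz -0.164
[10.2, 25.1, -3.4] wz -0.164
[6.0, 26.4, -3.4] wz -0.164
[1.6, 27.1, -3.4] wz -0.164
```

```bash
python3 -m handwheel '{"delta_pos":[[19,-19,-6],[22,-16,-6],[24,-12,-6],[26,-8,-6],[27,-3,-6],[27,1,-6],[27,5,-6],[25,10,-6]],"rotation":[[0,0,-0.164],[0,0,-0.164],[0,0,-0.164],[0,0,-0.164],[0,0,-0.164],[0,0,-0.164],[0,0,-0.164],[0,0,-0.164]],"claw":[-0.1,-0.1,-0.1,-0.1,-0.1,-0.1,-0.1,-0.1]}'
python3 -m handwheel '{"delta_pos":[[23,14,0],[21,17,0],[18,20,0],[14,23,0],[10,25,0],[6,26,0],[2,27,0],[0,0,0]],"rotation":[[0,0,-0.164],[0,0,-0.164],[0,0,-0.164],[0,0,-0.164],[0,0,-0.164],[0,0,-0.164],[0,0,-0.16],[0,0,0]],"claw":[-0.1,-0.1,-0.1,-0.1,-0.1,-0.1,-0.1,-0.1]}'
python3 -c "
from h import *
snap('wrist','w20.png');snap('scene','s20.png')
plan(.611,-.129,.123,.62)"
```

```text
time: 59.6
tool_pos: [0.5183, 0.036, 0.2259]
ee_rot: [3.14, 0.004, -0.519]
wrist_force: [-0.2, 0.2, 0.1]
width: 0.0517
time: 60.6
tool_pos: [0.6121, -0.1277, 0.2249]
ee_rot: [-3.138, 0.003, 0.616]
wrist_force: [-0.1, 0.4, -1.0]
width: 0.0516
dist [  -0.9   -2.9 -103.5] dyaw 0.002 rows 7 q6 end -0.83
[-0.3, 0.3, 14.8] wz -0.0
[-0.3, 0.3, 14.8] wz -0.0
[-0.3, 0.3, 14.8] wz -0.0
[-0.3, 0.3, 14.8] wz -0.0
[-0.3, 0.3, 14.8] wz -0.0
[-0.3, 0.3, 14.8] wz -0.0
[-0.3, 0.3, 14.8] wz -0.0
```

View pics/w20.png

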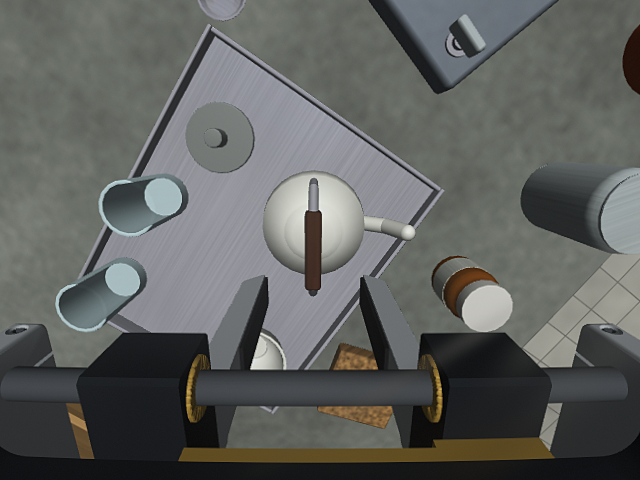

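View pics/s20.png

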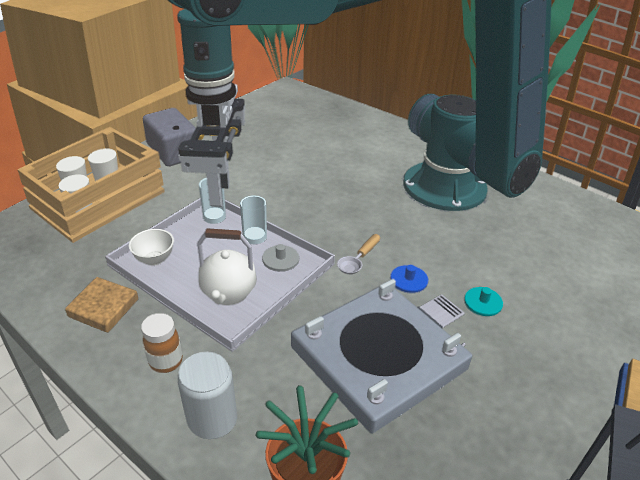

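```bash
python3 -c "
from h import *
w=load('w20.png');print(onplane(w,313,211,.152),onplane(w,313,292,.152),onplane(w,313.5,251,.152))"
python3 -m handwheel '{"delta_pos":[[0,0,20],[0,0,20],[0,0,20],[0,0,18],[0,0,12],[0,0,8],[0,0,4],[0,0,0]],"rotation":[[0,0,0],[0,0,0],[0,0,0],[0,0,0],[0,0,0],[0,0,0],[0,0,0],[0,0,0]],"claw":[-0.1,-0.1,-0.1,-0.1,-0.1,-0.1,-0.1,-0.1]}'
python3 -m handwheel '{"delta_pos":[[0,0,0],[0,0,0],[0,0,0],[0,0,0],[0,0,0],[0,0,0],[0,0,0],[0,0,0]],"rotation":[[0,0,0],[0,0,0],[0,0,0],[0,0,0],[0,0,0],[0,0,0],[0,0,0],[0,0,0]],"claw":[1,1,1,1,1,1,1,1]}'
```

```text
[ 0.59451019 -0.10283004  0.152     ] [ 0.63213453 -0.15601982  0.152     ] [ 0.61277772 -0.12799021  0.152     ]
time: 61.7
tool_pos: [0.6127, -0.1267, 0.1266]
ee_rot: [3.141, -0.0, 0.62]
wrist_force: [-0.4, 0.3, 0.0]
width: 0.0516
time: 62.7
tool_pos: [0.6124, -0.1269, 0.1266]
ee_rot: [3.141, 0.0, 0.62]
wrist_force: [-1.0, -0.9, 2.5]
width: 0.0126
```

```bash
python3 -m handwheel '{"delta_pos":[[0,0,-5],[0,0,-15],[0,0,-20],[0,0,-25],[0,0,-25],[0,0,-20],[0,0,-10],[0,0,0]],"rotation":[[0,0,0],[0,0,0],[0,0,0],[0,0,0],[0,0,0],[0,0,0],[0,0,0],[0,0,0]],"claw":[1,1,1,1,1,1,1,1]}'
python3 -c "
from h import *
snap('scene','s21.png')
plan(.5645,.188,.245,-.253,n=15)"
```

```text
time: 63.7
tool_pos: [0.613, -0.1266, 0.2474]
ee_rot: [3.14, -0.001, 0.62]
wrist_force: [0.3, -0.3, -4.0]
width: 0.0128
dist [-48.  314.5  -1.2] dyaw -0.873 rows 15 q6 end 0.57
[9.6, -18.9, 0.1] wz 0.058
[8.5, -19.4, 0.1] wz 0.058
[7.3, -19.9, 0.1] wz 0.058
[6.1, -20.3, 0.1] wz 0.058
[5.0, -20.6, 0.1] wz 0.058
[3.7, -20.9, 0.1] wz 0.058
[2.5, -21.1, 0.1] wz 0.058
[1.3, -21.2, 0.1] wz 0.058
[0.1, -21.2, 0.1] wz 0.058
[-1.2, -21.2, 0.1] wz 0.058
[-2.4, -21.1, 0.1] wz 0.058
[-3.6, -20.9, 0.1] wz 0.058
[-4.8, -20.6, 0.1] wz 0.058
[-6.0, -20.3, 0.1] wz 0.058
[-7.2, -19.9, 0.1] wz 0.058
```

View pics/s21.png

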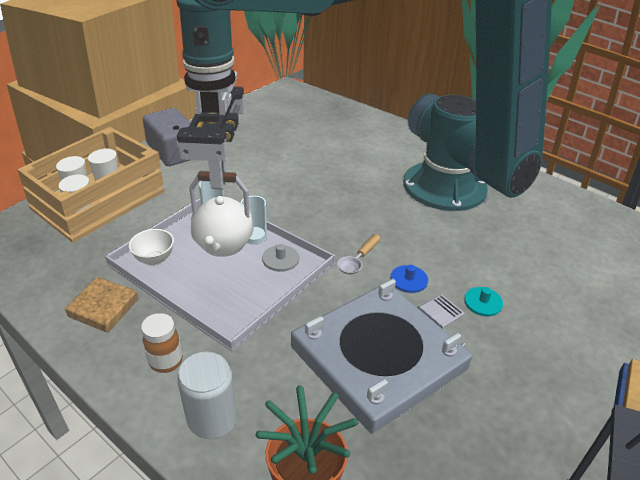

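```bash
python3 -m handwheel '{"delta_pos":[[10,-19,0],[9,-19,0],[7,-20,0],[6,-20,0],[5,-21,0],[4,-21,0],[3,-21,0],[1,-21,0]],"rotation":[[0,0,0.058],[0,0,0.058],[0,0,0.058],[0,0,0.058],[0,0,0.058],[0,0,0.058],[0,0,0.058],[0,0,0.058]],"claw":[1,1,1,1,1,1,1,1]}'
python3 -m handwheel '{"delta_pos":[[0,-21,0],[-1,-21,0],[-2,-21,0],[-4,-21,0],[-5,-21,0],[-6,-20,0],[-7,-20,0],[0,0,0]],"rotation":[[0,0,0.058],[0,0,0.058],[0,0,0.058],[0,0,0.058],[0,0,0.058],[0,0,0.058],[0,0,0.058],[0,0,0]],"claw":[1,1,1,1,1,1,1,1]}'
python3 -c "
from h import *
plan(.5645,.188,.172,-.253)
snap('scene','s22.png')"
```

```text
time: 64.75
tool_pos: [0.587, 0.0421, 0.2447]
ee_rot: [-3.141, 0.003, 0.154]
wrist_force: [0.4, -0.3, -5.4]
width: 0.0126
time: 65.75
tool_pos: [0.5645, 0.1888, 0.2449]
ee_rot: [3.14, 0.003, -0.247]
wrist_force: [0.5, -0.8, -4.0]
width: 0.0124
dist [  0.   -0.8 -72.9] dyaw -0.006 rows 7 q6 end 0.57
[0.0, 0.1, 10.4] wz 0.001
[0.0, 0.1, 10.4] wz 0.001
[0.0, 0.1, 10.4] wz 0.001
[0.0, 0.1, 10.4] wz 0.001
[0.0, 0.1, 10.4] wz 0.001
[0.0, 0.1, 10.4] wz 0.001
[0.0, 0.1, 10.4] wz 0.001
```

View pics/s22.png

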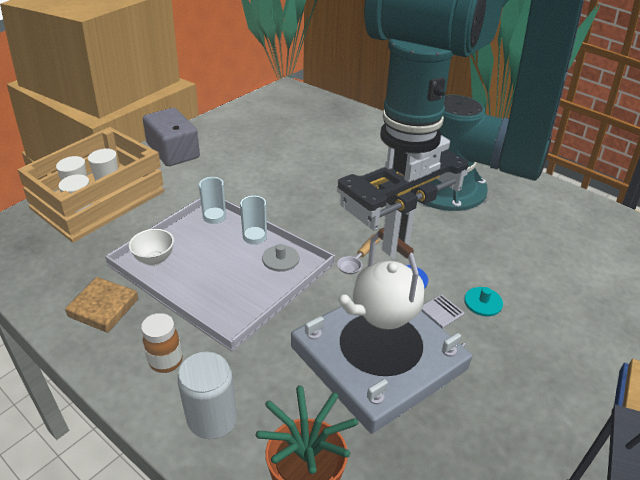

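```bash
python3 -m handwheel '{"delta_pos":[[0,0,15],[0,0,15],[0,0,14],[0,0,10],[0,0,5],[0,0,3],[0,0,0],[0,0,0]],"rotation":[[0,0,0],[0,0,0],[0,0,0],[0,0,0],[0,0,0],[0,0,0],[0,0,0],[0,0,0]],"claw":[1,1,1,1,1,1,1,1]}'
python3 -c "
from h import *
s=snap('scene','s23.png'); o=robot.get_obs(); p=o['tool_pos']
for dz in (-.121,-.073,-.033,.019): print(dz,proj(s,p+[0,0,dz]))
c=s['color'][180:400,260:500,::-1]; cv2.imwrite('pics/c23.png',cv2.resize(c,None,fx=2.6,fy=2.6))"
```

```text
time: 66.8
tool_pos: [0.5656, 0.1879, 0.1851]
ee_rot: [-3.141, -0.001, -0.25]
wrist_force: [0.1, 0.3, -3.8]
width: 0.0127
-0.121 [380.78736014 337.63268658]
-0.073 [383.77245624 317.39247165]
-0.033 [386.39234995 299.40421863]
0.019 [389.98794298 274.36699393]
```

View pics/c23.png

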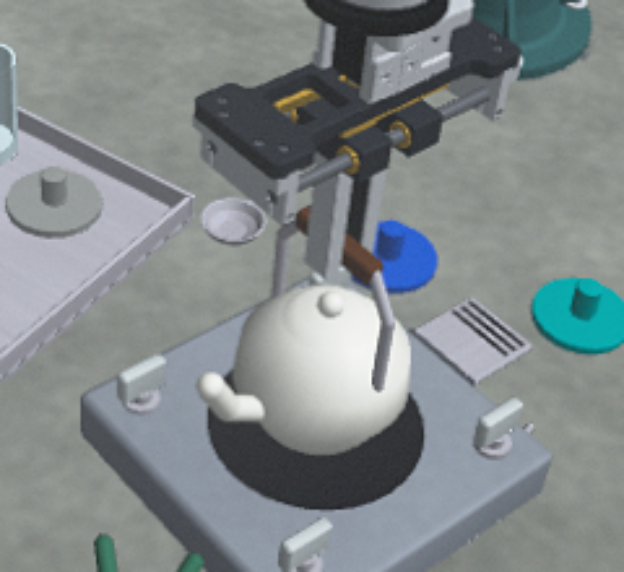

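```bash
python3 -m handwheel '{"delta_pos":[[0,0,4],[0,0,4],[0,0,3],[0,0,1],[0,0,1],[0,0,1],[0,0,0],[0,0,0]],"rotation":[[0,0,0],[0,0,0],[0,0,0],[0,0,0],[0,0,0],[0,0,0],[0,0,0],[0,0,0]],"claw":[1,1,1,1,1,1,1,1]}'
```

```text
time: 67.85
tool_pos: [0.5655, 0.188, 0.1715]
ee_rot: [-3.141, -0.001, -0.25]
wrist_force: [-2.5, -0.3, 2.0]
width: 0.0126
```

```bash
python3 -m handwheel '{"delta_pos":[[0,0,0],[0,0,0],[0,0,0],[0,0,0],[0,0,-10],[0,0,-30],[0,0,-40],[0,0,-40]],"rotation":[[0,0,0],[0,0,0],[0,0,0],[0,0,0],[0,0,0],[0,0,0],[0,0,0],[0,0,0]],"claw":[0.1,0.1,0.1,0.1,0.1,0.1,0.1,0.1]}'
python3 -m handwheel '{"delta_pos":[[-50,0,0],[-50,0,0],[-50,30,0],[-50,40,0],[-30,40,0],[0,40,0],[0,40,0],[0,0,0]],"rotation":[[0,0,0],[0,0,0],[0,0,0],[0,0,0],[0,0,0],[0,0,0],[0,0,0],[0,0,0]],"claw":[0.1,0.1,0.1,0.1,0.1,0.1,0.1,0.1]}'
python3 -c "
from h import *
snap('top','t24.png');snap('scene','s24.png')"
```

```text
time: 68.85
tool_pos: [0.5653, 0.1877, 0.2924]
ee_rot: [-3.141, -0.001, -0.25]
wrist_force: [0.5, -0.1, 0.6]
width: 0.0426
time: 69.85
tool_pos: [0.2966, 0.0597, 0.2918]
ee_rot: [-3.141, -0.003, -0.255]
wrist_force: [1.1, 0.4, -0.7]
width: 0.0423
```

View pics/t24.png

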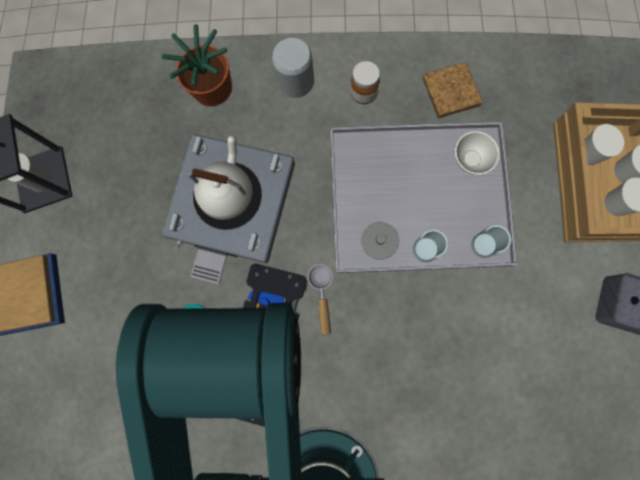

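View pics/s24.png

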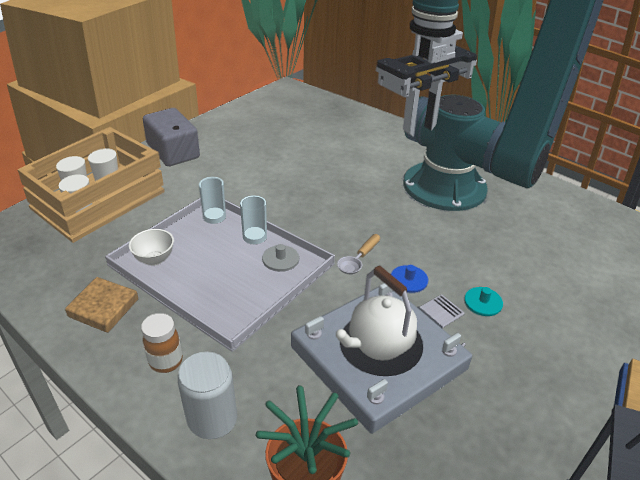

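```bash
python3 - <<'E'
from h import *
s=load('t24.png');a=load('t19.png')
c=s['color'][125:290,150:310,::-1]; cv2.imwrite('pics/c24.png',cv2.resize(c,None,fx=3.6,fy=3.6,interpolation=cv2.INTER_CUBIC))
A=onplane(s,193,173,.197);B=onplane(s,228,182,.197);print('bar',(A+B)/2)
g=a['color'].max(2)<45; n,l,st,ce=cv2.connectedComponentsWithStats(g[140:240,170:280].astype('uint8'))
for i in range(1,n):
    if st[i][4]>500: print('disc',ce[i]+[170,140],onplane(a,*(ce[i]+[170,140]),.05))
E
```

```text
bar [0.55865566 0.18348975 0.197     ]
disc [226.97445573 195.26618287] [0.56284479 0.18734628 0.05      ]
```

View pics/c24.png

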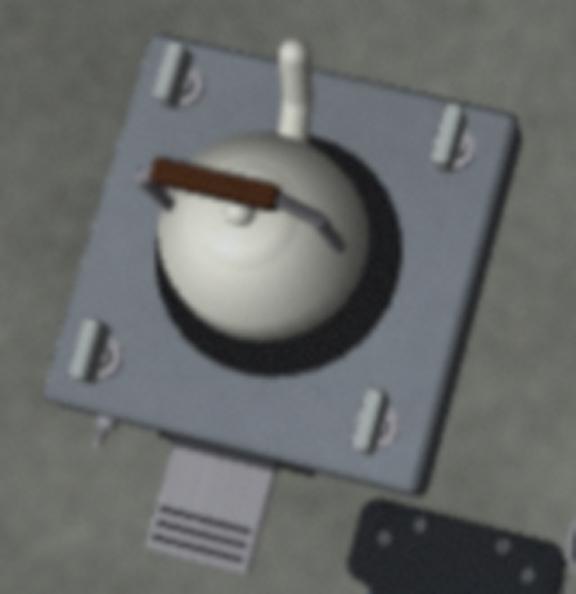

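```bash
python3 -c "
from h import *
s=load('t24.png')
for z in(.09,.1,.11):print(onplane(s,223.3,190.4,z))
w=onplane
print(proj(s,(.5648,.1875,.055)))"
```

```text
[0.56278713 0.18565801 0.09      ]
[0.56024467 0.18329675 0.1       ]
[0.55770221 0.18093549 0.11      ]
[226.37846064 193.71886721]
```

```bash
python3 -c "
from h import *
print(robot.close_job())"
```

```text
the job is handed in; nothing more can be done
None
```

I did the whole job in the order asked and handed it in at about 70 s; no verdict came back.

- **Tray:** Both glasses and the silicone lid were moved from the plate to the tray. In the last pictures all three are upright and flat on its floor. One glass was nudged about 2–3 cm toward the lid partway through, with the arm away from it, and it stayed upright and clear.
- **Knobs:** All four were turned until the torque rose to about 0.5–0.6 N m at the stop. Their wings are parallel to the plate's sides in the last top view.
- **Paddle:** It was pressed down about 12 mm (13 mm expected), where the force rose to 24 N at its stop. It had sprung back level in the next picture.
- **Teapot:** It stands upright on the plate, on the dark disc, within about 2–4 mm of the middle. The bowl and the blue and turquoise lids were not touched, and the arm was clear of everything at the end.

The top camera disagreed with the wrist camera and the knob contacts by about 2–4 mm. I used the contact and wrist values for the knobs and for placing the teapot.

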